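Steer a sprung gliding dish carrier with a pusher

ROBOT

A 6-joint arm with a two-finger parallel gripper is mounted at the origin on the work surface. World frame = base frame: x ahead of the robot, y to its left, z up, the work surface at z = 0. Lengths are in m, angles in degrees, forces in N, time in s.
With the tool pointing down it reaches from about 0.275 to 1 m from the base axis. Payload 8.4 kg.
Tool frame: the origin (TCP) lies on the centre line of the jaws, within the pads' length; the fingertips stand 22 mm ahead of it and the grasp point (between the pads) lies 3 mm ahead of it; z points along the fingers, y is the line along which they close (so a half turn about z gives the same grasp; the last joint's range is limited). The gripper opens to 85 mm and grips with 20 to 120 N. Pads are 22 mm wide; open, the fingers measure 114 mm over their backs; the gripper's body (76 mm by 85 mm) begins 54 mm behind the grasp point. The pads swing forward as they close: fully open they stand 13 mm farther back than shut.
Start: joints at [68.331, 20.225, 93.587, -0, 66.188, -0.138], TCP at [0.229, 0.581, 0.253] pointing down, gripper open.
Joint ranges: [-150.9, 150.9], [-52.94, 120.26], [3.33, 152.33], [-74.26, 254.26], [0, 154.13], [-172.89, 172.89]. Speed limits (degrees/s): [127.2, 127.2, 159.86, 180, 180, 180].

INTERFACE

Orientations are given as [roll, pitch, yaw] about the fixed x, y, z axes, in that order (R = Rz(yaw) Ry(pitch) Rx(roll)).
In Python, from workcell import manip gives the robot as it stands. The module is installed in compiled form; this text tells all that it offers.
- The arm moves only by the tool jog_arm, never from a script. Its argument "commands" is a list of rows, each a list of 3 entries, a list of its own where there are three numbers: the shift along the world's x, y, z in m, then the turn, a rotation vector about the world's x, y, z in rad, then the finger opening in m, from 0 to 0.0854. In form: [[[x, y, z], [ax, ay, az], hand], ...]. A call has exactly 5 rows; each row shifts and turns the commanded pose from where the row before left it; what a row does not reach is not made up. A row lasts 1/8 s, in which the tool goes at most 62.5 mm and 10.7 degrees, less where a joint would pass 70% of its speed; a pose out of reach is approached as far as the arm can. A call is refused whole if a number of a shift passes 0.0625 or a number of a turn 0.188, either way. A call with a gripper value outside its range is refused whole. The fingers move at their own pace and stop on an object; the grip force is fixed at half the most. Time passes only in rows, so rows that do not move let the fingers close, or fill a call up. It gives the time, the measured TCP pose, the force, the opening and the grip force at its end, in the units of the state.
- manip.observe(): the state, without advancing time (a new reading comes with each control period).
- manip.snapshot(name): name is "scene" or "top" or "wrist"; returns a dict with "pixels" (400x640x3 uint8, blue, green, red), "fx", "fy", "cx", "cy" (pixels), "k1" (the pictures are not rectified: a ray, as slopes to the right and down, at radius r is drawn at 1 + k1 r^2 times it, then the intrinsics apply), "pose" (4x4, takes a point from camera to world coordinates); the wrist camera has in their place "tool_from_camera" (4x4, takes a point from camera to tool coordinates, whose origin is the TCP and whose axes are the flange's). Camera axes: x right, y up, looking along -z (the intrinsics and any distortion apply to the point x, -y, -z); pixel columns grow to the right and rows downward; lengths in m; the calibration is good to about 2 mm. A picture is of the moment at which its call begins: read the wrist's pose just before it. There is no depth.
- manip.hand_in(): hands the job in; it is judged then, once.
The state is a dict: "time_s": time; "qpos": joint angles; "qd": joint speeds; "joint_efforts": joint torques, N m; "tool_pos": TCP position; "orientation": TCP orientation; "force": force on the tool from outside, world axes, zero at the start; "ft_torque": the same for the moment, N m; "gripper_width": finger opening in m; "gripper_force": force on a finger pad.
Only numpy, scipy, OpenCV 4.12 (cv2) and the standard library are available. Lean on these libraries where they do the work, as an engineer would, in place of code of your own. Each camera call takes 0.05 s, during which the arm holds its last target. There are 200 camera calls.

TASK

Take the pusher from its mat and, with its round steel foot against the metal rim of the sprung dish carrier, push the carrier out over the single-circle mark and keep it steady there for an exposure of 2 seconds, then steer it on round to the double-circle mark and keep it there for 3 seconds. Then ease it back to its home spot, stand the pusher upright on its mat again and let go. From the time the carrier is well away from home until it is back, keep the foot pressing on the rim lightly (about 1 to 6 N while holding, never above 8 N and never losing touch), do not let the carrier dart, do not touch the dish on top, keep the fingers off the carrier, and leave the other things on the bench alone.

Things in the scene. Friction and masses are not known exactly. Their poses are not given: they have to be found in the camera images.
- base: flat black base plate of the gliding stage, 300 (its x) x 380 (its y) x 25 high, fixed to the bench, with a 20 high metal block on its edge towards the robot. Origin: on the underside directly below the HOME point, which is 100 mm in from its -x edge and midway in y; z up. Top face 25 above the bench
- carrier: round metal dish carrier, a disc of radius 42 with a plain upright rim from 29 to 61 above the bench. It glides level over the base plate on hidden crossed slides, up to 190 mm each way, and turns freely about its own upright axis, so a push acts square to the rim and an off-centre push lets it slip away sideways round the foot. Starts at rest at HOME. Origin on its axis at bench height
- carrier_center (a point): where the carrier is: the point on its turning axis half way up the rim, 45 above the bench. The carrier moves with a nominal mass of 1.6 kg (hidden: 1.1 to 2.1 kg); springs pull it to HOME with 22 N/m and drag is 18 N s/m, both alike in every horizontal direction; no dry friction
- dish: lidded culture dish fixed on the carrier, radius 40, from 61 to 78 above the bench: not to be touched. Origin on the carrier's axis at bench height
- mark_single: mark for the first hold: one white circle line of radius 42 on the base plate, flat, under the gliding carrier. Origin at its centre, on the plate's top face. It lies 115 to 150 mm from HOME, to the left or the right and somewhat away from the robot
- mark_double: mark for the second hold: two concentric white circle lines of radius 42 and 26, otherwise like the first, 115 to 150 mm from HOME on the other side. Their directions from HOME differ by 1.75 to 2.4 rad, either side of the base's +x. Which is left and which right varies
- pusher: loose pusher, 0.25 kg, standing upright: round steel foot of radius 20 from 0 to 22 of its height, thin stem of radius 7 from 22 to 80, square white handle 26 x 26 from 80 to 130 (sides along its x and y). Origin: centre of the underside of its foot, z up the handle. Foot against rim: the axes are 62 mm apart
- mat: fixed black rubber mat 120 x 120 x 6 on which the pusher stands at the start and at the end. Origin: centre of its underside
- rack: fixed white tube rack with six capped tubes, 120 x 120 mm, 64 high; leave alone. Origin: centre of its underside
- tip_box: loose clear open box 110 x 80 x 50; leave alone. Origin: centre of its underside
- media: loose amber bottle, radius 26, 110 high; leave alone. Origin: centre of its underside
- brush: loose small brush lying on the bench; leave alone. Origin under its middle
Not all that is in view belongs to the job. Leave any pink or turquoise look-alike of the pusher alone.

How it is judged:
By the outcome, as a careful person would: the job done as asked, in the order asked, and still so for the second after the job is handed in, with the robot touching nothing.
It also fails if it takes over 72 s, if anything falls off the work surface, if the arm or the gripper's body presses on something with over 40 N, if the wrist force passes 120 N, or if a joint passes its speed limit or range.

## Working session

There is one attempt and no reset: what is moved stays moved. The work goes in short steps, Python scripts to look and compute and a tool call to move; the robot and the scene stay as the last step left them, time stands still between calls to the robot, and variables do not carry over. Pictures are saved under pics/ and viewed, at most 13 in all, crops included, and the job is handed in when it is done.

Besides the shell and the picture viewer there is one more tool, called after ">>>" by a JSON object that holds its "api" and its "payload". jog_arm: Moves the arm, as the interface text tells. Its arguments: {"type":"object","properties":{"commands":{"type":"array","items":{"type":"array"}}},"required":["commands"]}

```bash
mkdir -p pics; cat > h.py <<'E'
import numpy as np, cv2
from workcell import manip
def snap(n):
    s=manip.observe(); d=manip.snapshot(n)
    d['state']=s
    return d
def ray(d,u,v,pose=None):
    x=(u-d['cx'])/d['fx']; y=(v-d['cy'])/d['fy']
    rd=np.hypot(x,y); r=rd
    for _ in range(30): r=rd/(1+d['k1']*r*r)
    s=r/rd if rd>0 else 1
    P=np.array(d['pose'] if pose is None else pose)
    return P[:3,3],P[:3,:3]@np.array([x*s,-y*s,-1])
def plane(d,u,v,z,pose=None):
    o,r=ray(d,u,v,pose); return o+r*(z-o[2])/r[2]
E
python3 - <<'E'
from h import *
import pickle
print(manip.observe())
for n in ('scene','top','wrist'):
    d=snap(n); pickle.dump(d,open(n+'.pkl','wb')); cv2.imwrite(f'pics/{n}.png',d['pixels'])
    print(n,{k:(np.round(v,4).tolist() if not isinstance(v,dict) else '') for k,v in d.items() if k not in('pixels','state')})
E
```

```text
{'time_s': 0.0, 'qpos': array([ 6.83315771e+01,  2.02635552e+01,  9.36292496e+01,  1.33913188e-03,
        6.61874836e+01, -1.39115378e-01]), 'qd': array([ 0.03458432, -0.15253079, -0.00541783,  0.03739248, -0.00456246,
       -0.02927766]), 'joint_efforts': array([ 1.27716172e-03, -6.05256128e+01, -3.42072451e+01, -8.21924050e-05,
        9.31377697e-03, -4.74003940e-06]), 'tool_pos': array([0.22920608, 0.58097573, 0.25254871]), 'orientation': array([-1.79919715e+02, -1.41931273e-03,  1.58470150e+02]), 'force': array([-0.30507945,  0.55847614, -0.538345  ]), 'ft_torque': array([ 0.00050999, -0.01005415, -0.01717347]), 'gripper_force': 0.0, 'gripper_width': 0.08537936285873521}
scene {'fx': 427.6879, 'fy': 427.6879, 'cx': 316.6488, 'cy': 200.0056, 'k1': 0.0004, 'pose': [[-0.0936, -0.6144, 0.7834, 1.5377], [0.9954, -0.0435, 0.0849, 0.0498], [-0.0181, 0.7878, 0.6157, 0.8486], [0.0, 0.0, 0.0, 1.0]]}
top {'fx': 413.2147, 'fy': 413.2147, 'cx': 320.2407, 'cy': 198.8695, 'k1': 0.0022, 'pose': [[-0.0274, 0.9894, -0.1424, 0.3277], [-0.999, -0.0321, -0.0306, -0.0788], [-0.0348, 0.1414, 0.9893, 1.1943], [0.0, 0.0, 0.0, 1.0]]}
wrist {'fx': 277.0344, 'fy': 277.0344, 'cx': 327.6268, 'cy': 196.5894, 'k1': 0.0002, 'tool_from_camera': [[0.0004, 0.9502, 0.3115, 0.0788], [1.0, -0.0, -0.0011, 0.0014], [-0.0011, 0.3115, -0.9502, -0.1196], [0.0, 0.0, 0.0, 1.0]]}
```

View pics/top.png

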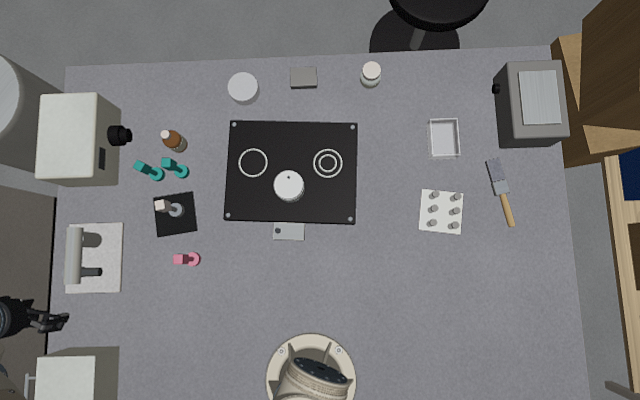

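View pics/scene.png

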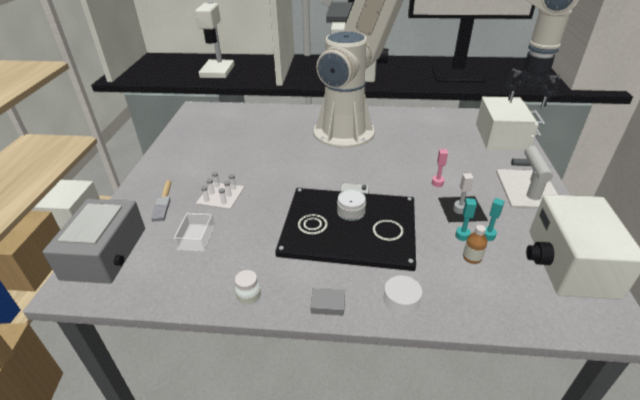

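```bash
python3 - <<'E'
from h import *
import pickle
D={n:pickle.load(open(n+'.pkl','rb')) for n in('scene','top','wrist')}
for n,(x0,x1,y0,y1) in dict(top=(215,370,110,235),scene=(270,430,185,270)).items():
    d=D[n]; hsv=cv2.cvtColor(d['pixels'],cv2.COLOR_BGR2HSV)
    m=((hsv[...,2]>110)*255).astype(np.uint8)[y0:y1,x0:x1]
    nn,l,s,c=cv2.connectedComponentsWithStats(m)
    for i in range(1,nn):
        if 8<s[i,4]<3000:
            bb=s[i]; 
            pts=np.argwhere(l==i)[:,::-1].astype(np.float32)+[x0,y0]
            z=.025
            W=np.array([plane(d,*p,z) for p in pts])[:,:2].astype(np.float32)
            (cx,cy),r=cv2.minEnclosingCircle(W)
            print(n,s[i].tolist(),(c[i]+[x0,y0]).round(1),'mec z.025',round(cx,4),round(cy,4),round(r,4))
# mat / base dark
for n,(x0,x1,y0,y1) in dict(top=(215,370,110,235),top2=(145,205,185,240),scene=(270,430,185,270)).items():
    d=D[n.strip('2')]; hsv=cv2.cvtColor(d['pixels'],cv2.COLOR_BGR2HSV)
    m=((hsv[...,2]<60)*255).astype(np.uint8)[y0:y1,x0:x1]
    m=cv2.morphologyEx(m,cv2.MORPH_CLOSE,np.ones((5,5)))
    c=max(cv2.findContours(m,cv2.RETR_EXTERNAL,cv2.CHAIN_APPROX_NONE)[0],key=cv2.contourArea)
    W=np.array([plane(d,p[0][0]+x0,p[0][1]+y0,.006 if '2' in n else .025) for p in c])[:,:2].astype(np.float32)
    r=cv2.minAreaRect(W); print(n,'rect',r,cv2.boxPoints(r).round(4).tolist())
a=D['top']['pixels']; b=D['wrist']['pixels']
cv2.imwrite('pics/c1.png',np.hstack([cv2.resize(a[185:240,145:205],(436,400),interpolation=cv2.INTER_CUBIC)]))
E
```

```text
top [17, 12, 4, 4, 11] [233.8 123.8] mec z.025 0.7264 0.2078 0.0049
top [136, 15, 4, 4, 13] [352.4 126.6] mec z.025 0.7052 -0.1429 0.0054
top [23, 38, 30, 29, 183] [252.5 162.3] mec z.025 0.6106 0.1514 0.0432
top [98, 39, 30, 29, 187] [327.3 163. ] mec z.025 0.601 -0.0658 0.0431
top [104, 44, 18, 18, 109] [327.5 162.7] mec z.025 0.6016 -0.0666 0.0272
top [59, 60, 30, 31, 726] [288.3 184.9] mec z.025 0.5397 0.0489 0.045
top [11, 103, 4, 4, 14] [227.7 214.5] mec z.025 0.4579 0.2245 0.0054
top [133, 107, 5, 4, 16] [350.  218.5] mec z.025 0.4371 -0.1255 0.0059
scene [28, 29, 30, 20, 167] [312.3 224.1] mec z.025 0.6019 -0.0669 0.0448
scene [33, 32, 19, 13, 96] [312.4 223.3] mec z.025 0.6 -0.0663 0.0282
scene [103, 35, 30, 21, 182] [387.3 230.2] mec z.025 0.6113 0.1511 0.0446
scene [9, 61, 4, 4, 13] [280.6 247.4] mec z.025 0.7073 -0.1416 0.0064
scene [138, 74, 5, 4, 14] [410.2 260.4] mec z.025 0.7298 0.2071 0.0059
top rect ((0.5805491209030151, 0.04047471284866333), (0.3760368824005127, 0.2975753843784332), 86.39176940917969) [[0.420199990272522, -0.13779999315738678], [0.717199981212616, -0.15649999678134918], [0.7408999800682068, 0.21879999339580536], [0.4438999891281128, 0.23749999701976776]]
top2 rect ((0.4687960743904114, 0.3852860927581787), (0.11667528748512268, 0.11720193922519684), 7.662516117095947) [[0.4032000005245209, 0.43560001254081726], [0.4187999963760376, 0.31940001249313354], [0.5343999862670898, 0.33500000834465027], [0.5188000202178955, 0.4510999917984009]]
scene rect ((0.6009340882301331, 0.04075416922569275), (0.37246599793434143, 0.3162883222103119), 86.17335510253906) [[0.43070000410079956, -0.13449999690055847], [0.7462999820709229, -0.15559999644756317], [0.7712000012397766, 0.2160000056028366], [0.45559999346733093, 0.2371000051498413]]
```

View pics/c1.png

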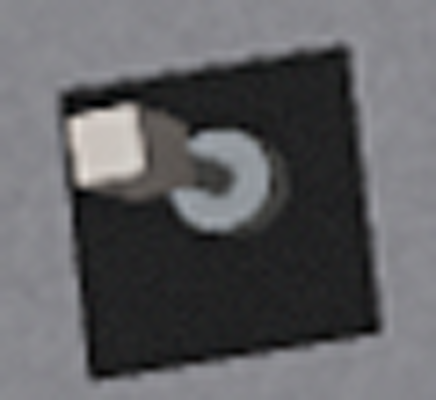

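View pics/wrist.png

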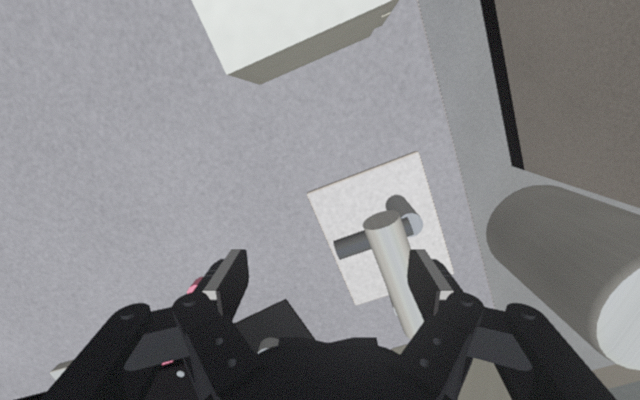

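```bash
python3 - <<'E'
from h import *
import pickle
D={n:pickle.load(open(n+'.pkl','rb')) for n in('scene','top')}
for n,x0,x1,y0,y1 in (('top',148,205,190,240),('scene',445,478,168,216)):
    d=D[n]; c=d['pixels'][y0:y1,x0:x1].astype(int)
    if n=='top':
        print(n,[ [tuple(c[r,k]) for k in (12,)] for r in (15,)], c[20,27], c[20,20])
    for thr,z in ((185,.136),):
        m=((c.min(2)>thr)*255).astype(np.uint8)
        k,l,s,cc=cv2.connectedComponentsWithStats(m); i=1+np.argmax(s[1:,4])
        print(n,s[i],cc[i]+[x0,y0],'handle',plane(d,*(cc[i]+[x0,y0]),z).round(4))
        q=np.argwhere(l==i)[:,::-1]+[x0,y0]
        print(cv2.minAreaRect(np.array([plane(d,*p,z)[:2] for p in q],np.float32)))
    m=(((c[...,0]-c[...,2])>8)&(c.min(2)>115)).astype(np.uint8)
    k,l,s,cc=cv2.connectedComponentsWithStats(m)
    for i in range(1,k):
        if s[i,4]>30:
            q=np.argwhere(l==i)[:,::-1]+[x0,y0]
            print(n,'foot',s[i],cv2.minEnclosingCircle(np.array([plane(d,*p,.028)[:2] for p in q],np.float32)))
d=D['top'];hsv=cv2.cvtColor(d['pixels'],cv2.COLOR_BGR2HSV)
# dish at z=.078 from both
for n,x0,x1,y0,y1 in (('top',270,307,168,204),('scene',334,370,188,222)):
    d=D[n]; c=d['pixels'][y0:y1,x0:x1]; g=c.min(2)
    for thr in (150,180,200,215):
        m=((g>thr)*255).astype(np.uint8); k,l,s,cc=cv2.connectedComponentsWithStats(m); i=1+np.argmax(s[1:,4])
        q=np.argwhere(l==i)[:,::-1]+[x0,y0]
        W=np.array([plane(d,*p,.078)[:2] for p in q],np.float32)
        print(n,thr,s[i],'dish mec',cv2.minEnclosingCircle(W),W.mean(0))
for u,v in ((183,173),(158,174),(194,258),(172,133)): print('obst foot',plane(D['top'],u,v,.02).round(3))
for u,v in ((289,222),(289,240),(275,232),(304,232)): print('block',plane(D['top'],u,v,.02).round(3))
a=D['scene']['pixels']; cv2.imwrite('pics/c2.png',np.hstack([cv2.resize(a[185:225,330:375],(450,400),interpolation=cv2.INTER_CUBIC),cv2.resize(a[165:220,445:480],(255,400),interpolation=cv2.INTER_CUBIC)]))
E
```

```text
top [[(np.int64(191), np.int64(196), np.int64(202))]] [54 55 56] [79 83 90]
top [ 7 10  9 10 65] [159.13846154 204.47692308] handle [0.4789 0.3762 0.136 ]
((0.4785796105861664, 0.376282274723053), (0.02144097536802292, 0.020597858354449272), 12.336631774902344)
top foot [21 13 13 13 90] ((0.47917744517326355, 0.37667497992515564), 0.01924511231482029)
scene [18  5 10  6 43] [467.76744186 175.34883721] handle [0.4849 0.3764 0.136 ]
((0.4855273365974426, 0.37611791491508484), (0.02542278729379177, 0.022959617897868156), 5.350099086761475)
top 150 [  4   2  30  30 664] dish mec ((0.5315032005310059, 0.0425957515835762), 0.041220393031835556) [0.5311743  0.04311761]
top 180 [  4   3  29  27 612] dish mec ((0.531503438949585, 0.04322957620024681), 0.03989000990986824) [0.5318893 0.0433319]
top 200 [  5   3  27  27 575] dish mec ((0.5312166810035706, 0.04325282573699951), 0.03899760916829109) [0.53151745 0.0434118 ]
top 215 [ 5 20  1  2  2] dish mec ((0.5212204456329346, 0.07935337722301483), 0.0014948470052331686) [0.52122045 0.07935338]
scene 150 [  0   0  36  24 575] dish mec ((0.5330827236175537, 0.04613707214593887), 0.06782441586256027) [0.54040456 0.04480327]
scene 180 [  4   0  30  19 418] dish mec ((0.5268899202346802, 0.052567318081855774), 0.05430806055665016) [0.5330206  0.04463163]
scene 200 [  5   1  26  17 336] dish mec ((0.5351186990737915, 0.04300219193100929), 0.04146416857838631) [0.53635544 0.04395168]
scene 215 [  5   3  25  15 263] dish mec ((0.5395134687423706, 0.04367252066731453), 0.03577163815498352) [0.53871214 0.04425289]
obst foot [0.586 0.358 0.02 ]
obst foot [0.586 0.432 0.02 ]
obst foot [0.339 0.321 0.02 ]
obst foot [0.709 0.393 0.02 ]
block [0.433 0.049 0.02 ]
block [0.382 0.049 0.02 ]
block [0.406 0.089 0.02 ]
block [0.403 0.006 0.02 ]
```

View pics/c2.png

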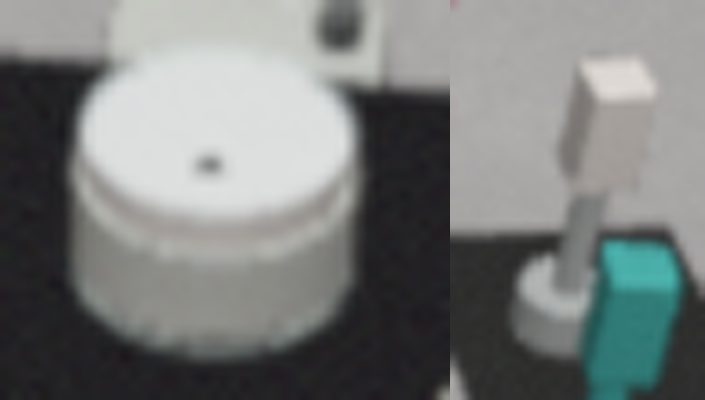

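>>> {"api": "jog_arm", "payload": {"commands": [[[0.025,-0.0205,0],[0,0,0.0515],0.085],[[0.025,-0.0205,0],[0,0,0.0515],0.085],[[0.025,-0.0205,0],[0,0,0.0515],0.085],[[0.025,-0.0205,0],[0,0,0.0515],0.085],[[0.025,-0.0205,0],[0,0,0.0515],0.085]]}}

```text
time_s: 0.78
tool_pos: [0.355, 0.4781, 0.2531]
orientation: [-180.0, -0.0, 173.3]
force: [0.4, 0.2, 0.2]
gripper_width: 0.0851
gripper_force: 0.0
```

>>> {"api": "jog_arm", "payload": {"commands": [[[0.025,-0.0205,0],[0,0,0.0515],0.085],[[0.025,-0.0205,0],[0,0,0.0515],0.085],[[0.025,-0.0205,0],[0,0,0.0515],0.085],[[0.025,-0.0205,0],[0,0,0.0515],0.085],[[0.025,-0.0205,0],[0,0,0.0515],0.085]]}}

```text
time_s: 1.4
tool_pos: [0.48, 0.3756, 0.253]
orientation: [-180.0, -0.0, -171.9]
force: [0.5, 0.3, 0.1]
gripper_width: 0.0847
gripper_force: 0.0
```

```bash
python3 - <<'E'
from h import *
d=snap('wrist'); s=d['state']; print(s['tool_pos'],s['orientation'],s['qd'].round(2),s['force'])
cv2.imwrite('pics/w2.png',d['pixels'])
import pickle; pickle.dump(d,open('w2.pkl','wb'))
E
```

```text
[0.48003317 0.3755526  0.25304006] [-1.79988514e+02 -2.24391498e-02 -1.71928593e+02] [-23.9    4.39  -6.37   0.07   1.78 -47.17] [0.50282479 0.31750011 0.11723365]
```

View pics/w2.png

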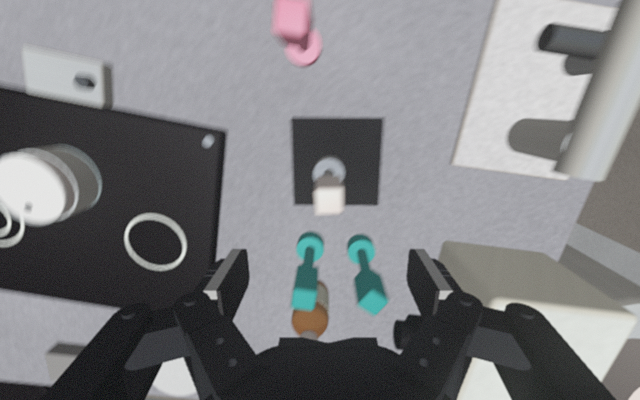

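```bash
cat >> h.py <<'E'
from scipy.spatial.transform import Rotation as Ro
def wpose(d):
    s=d['state'];T=np.eye(4);T[:3,:3]=Ro.from_euler('xyz',s['orientation'],degrees=True).as_matrix();T[:3,3]=s['tool_pos']
    return T@np.array(d['tool_from_camera'])
E
python3 - <<'E'
from h import *
import pickle
d=pickle.load(open('w2.pkl','rb'));P=wpose(d)
c=d['pixels'][175:220,305:350].astype(int); m=((c.min(2)>190)*255).astype(np.uint8)
k,l,s,cc=cv2.connectedComponentsWithStats(m); i=1+np.argmax(s[1:,4]); print(s[i],cc[i]+[305,175])
q=np.argwhere(l==i)[:,::-1]+[305,175]
print(cv2.minAreaRect(np.array([plane(d,*p,.136,P)[:2] for p in q],np.float32)))
# foot
c=d['pixels'][150:195,305:355].astype(int); m=(((c[...,0]-c[...,2])>8)&(c.min(2)>115)).astype(np.uint8)
q=np.argwhere(m)[:,::-1]+[305,150]
print(len(q),cv2.minEnclosingCircle(np.array([plane(d,*p,.028,P)[:2] for p in q],np.float32)))
print(manip.observe()['tool_pos'],manip.observe()['qd'].round(1))
# mark / dish check
for u,v in ((156,241),): print('single',plane(d,u,v,.025,P))
E
```

```text
[ 10  13  28  27 662] [328.2673716  201.31268882]
((0.4837741553783417, 0.377292275428772), (0.024383915588259697, 0.024749591946601868), 11.583550453186035)
395 ((0.4823934733867645, 0.37718304991722107), 0.02098379284143448)
[0.48264117 0.37342658 0.25308614] [ 2.2 -0.4  0.9  0.5 -0.1  8.6]
single [0.61333005 0.15400282 0.025     ]
```

>>> {"api": "jog_arm", "payload": {"commands": [[[0,0,0],[0,0,0],0.085],[[0,0,-0.03],[0,0,0],0.085],[[0,0,-0.03],[0,0,0],0.085],[[0,0,-0.03],[0,0,0],0.085],[[0,0,-0.025],[0,0,0],0.085]]}}

```text
time_s: 2.08
tool_pos: [0.4782, 0.3769, 0.137]
orientation: [-180.0, -0.1, -172.0]
force: [-0.8, 0.3, -0.2]
gripper_width: 0.0849
gripper_force: 0.0
```

```bash
python3 - <<'E'
from h import *
import pickle
d=snap('wrist');P=wpose(d);print(d['state']['tool_pos'],d['state']['orientation'],d['state']['force'])
cv2.imwrite('pics/w3.png',d['pixels'])
print(manip.observe()['tool_pos'])
c=d['pixels'].astype(int); m=((c.min(2)>185)*255).astype(np.uint8); m[:100]=0;m[330:]=0;m[:,:230]=0;m[:,420:]=0
k,l,s,cc=cv2.connectedComponentsWithStats(m); i=1+np.argmax(s[1:,4]); print(s[i],cc[i])
q=np.argwhere(l==i)[:,::-1]
print(cv2.minAreaRect(np.array([plane(d,*p,.136,P)[:2] for p in q],np.float32)))
E
```

```text
[0.47815149 0.37693719 0.13702854] [-1.79986299e+02 -5.79549177e-02 -1.72012477e+02] [-0.79124497  0.27081267 -0.16819784]
[0.47683235 0.37586011 0.13401784]
[ 307  251   48   43 1929] [330.52773458 271.37687921]
((0.47936543822288513, 0.3794657588005066), (0.024433773010969162, 0.02385503053665161), 7.9763288497924805)
```

View pics/w3.png

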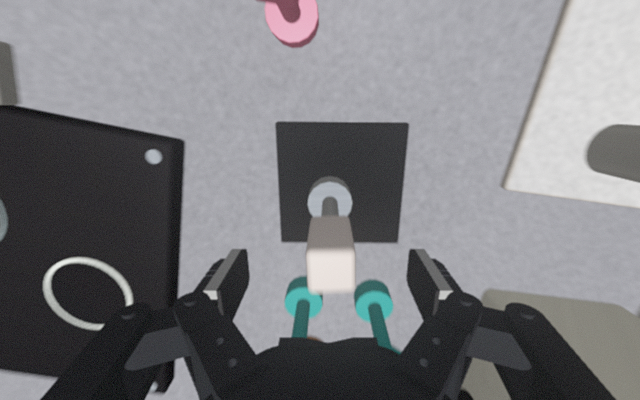

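>>> {"api": "jog_arm", "payload": {"commands": [[[0.001,0.001,-0.012],[0,0,0],0.085],[[0,0,-0.011],[0,0,0],0.085],[[0,0,0],[0,0,0],0.085],[[0,0,0],[0,0,0],0.02],[[0,0,0],[0,0,0],0.01]]}}

```text
time_s: 2.75
tool_pos: [0.4807, 0.3776, 0.1159]
orientation: [180.0, 0.1, -172.0]
force: [0.2, 0.3, 0.3]
gripper_width: 0.0511
gripper_force: 0.0
```

>>> {"api": "jog_arm", "payload": {"commands": [[[0,0,0],[0,0,0],0.01],[[0,0,0],[0,0,0],0.01],[[0,0,0],[0,0,0],0.01],[[0,0,0],[0,0,0],0.01],[[0,0,0],[0,0,0],0.01]]}}

```text
time_s: 3.38
tool_pos: [0.4808, 0.3778, 0.1158]
orientation: [180.0, 0.1, -172.0]
force: [0.7, 2.0, 5.4]
gripper_width: 0.0253
gripper_force: 58.9
```

```bash
python3 - <<'E'
from h import *
s=manip.observe();print({k:np.round(s[k],4) for k in('time_s','tool_pos','orientation','force','ft_torque','gripper_width','gripper_force')})
E
```

```text
{'time_s': np.float64(3.375), 'tool_pos': array([0.4808, 0.3778, 0.1158]), 'orientation': array([ 1.799600e+02,  6.140000e-02, -1.720221e+02]), 'force': array([0.7235, 1.9655, 5.4313]), 'ft_torque': array([ 0.269 , -0.0954,  0.011 ]), 'gripper_width': np.float64(0.0253), 'gripper_force': np.float64(58.9022)}
```

>>> {"api": "jog_arm", "payload": {"commands": [[[0,0,0.01],[0,0,0],0.01],[[0,0,0.03],[0,0,0],0.01],[[0,0,0.03],[0,0,0],0.01],[[0,0,0.03],[0,0,0],0.01],[[0,-0.01,0],[0,0,0],0.01]]}}

```text
time_s: 4.0
tool_pos: [0.4811, 0.368, 0.2173]
orientation: [179.9, 0.2, -172.0]
force: [0.4, -0.7, -3.0]
gripper_width: 0.0258
gripper_force: 58.6
```

>>> {"api": "jog_arm", "payload": {"commands": [[[0,-0.025,0],[0,0,0],0.01],[[0,-0.04,0],[0,0,0],0.01],[[0,-0.04,0],[0,0,0],0.01],[[0,-0.04,0],[0,0,0],0.01],[[0,-0.04,0],[0,0,0],0.01]]}}

```text
time_s: 4.62
tool_pos: [0.4785, 0.1792, 0.2135]
orientation: [-179.9, -0.2, -172.0]
force: [1.4, -0.2, -2.1]
gripper_width: 0.0256
gripper_force: 58.7
```

>>> {"api": "jog_arm", "payload": {"commands": [[[0,-0.04,0],[0,0,0],0.01],[[0,-0.04,0],[0,0,0],0.01],[[0,-0.04,0],[0,0,0],0.01],[[0,-0.04,0],[0,0,0],0.01],[[0,-0.025,0],[0,0,0],0.01]]}}

```text
time_s: 5.25
tool_pos: [0.4779, -0.0054, 0.2136]
orientation: [-180.0, -0.2, -172.1]
force: [0.7, 1.3, -2.7]
gripper_width: 0.0251
gripper_force: 58.8
```

>>> {"api": "jog_arm", "payload": {"commands": [[[0.003,-0.017,0],[0,0,0],0.01],[[0,0,-0.02],[0,0,0],0.01],[[0,0,-0.02],[0,0,0],0.01],[[0,0,-0.015],[0,0,0],0.01],[[0,0,0],[0,0,0],0.01]]}}

```text
time_s: 5.88
tool_pos: [0.4822, -0.0196, 0.1589]
orientation: [180.0, -0.2, -172.0]
force: [0.9, -0.5, -1.9]
gripper_width: 0.0251
gripper_force: 58.9
```

>>> {"api": "jog_arm", "payload": {"commands": [[[0,0,0],[0,0,0],0.01],[[0,0,0],[0,0,0],0.01],[[0,0,0],[0,0,0],0.01],[[0,0,0],[0,0,0],0.01],[[0,0,0],[0,0,0],0.01]]}}

```text
time_s: 6.5
tool_pos: [0.4834, -0.0196, 0.1604]
orientation: [-180.0, 0.0, -172.0]
force: [0.3, -0.3, -1.9]
gripper_width: 0.0256
gripper_force: 58.9
```

```bash
python3 - <<'E'
from h import *
import pickle
ds={n:snap(n) for n in('wrist','scene','top')}
pickle.dump(ds,open('a.pkl','wb'))
s=ds['wrist']['state'];print({k:np.round(s[k],4) for k in('tool_pos','orientation','force','qd')},manip.observe()['tool_pos'],manip.observe()['force'])
w=ds['wrist']['pixels'][:,80:560]
cv2.imwrite('pics/m1.png',np.hstack([cv2.resize(w,(480,400)),cv2.resize(ds['scene']['pixels'][150:270,280:375],(316,400),interpolation=cv2.INTER_CUBIC)]))
E
```

```text
{'tool_pos': array([ 0.4834, -0.0196,  0.1604]), 'orientation': array([-1.799974e+02,  1.090000e-02, -1.720213e+02]), 'force': array([ 0.3488, -0.2548, -1.8512]), 'qd': array([0.0017, 0.0395, 0.0414, 0.136 , 0.0109, 0.0452])} [ 0.4833598  -0.01962507  0.16029096] [ 0.29759201  0.86060458 -2.46082996]
```

View pics/m1.png

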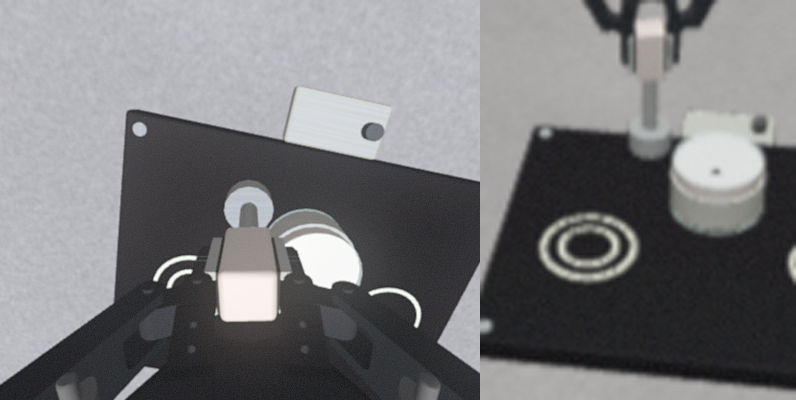

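```bash
cat >> h.py <<'E'
HOME=np.array([.5317,.0437]); S=np.array([.6113,.1512]); Dm=np.array([.6012,-.0664])
def carrier(d,thr=195,z=.078):
    n=d['_n']; g=d['pixels'].min(2); m=((g>thr)*255).astype(np.uint8)
    k,l,s,cc=cv2.connectedComponentsWithStats(m)
    best=None
    for i in range(1,k):
        if not 150<s[i,4]<1500: continue
        W=plane(d,*cc[i],z)[:2]
        if np.linalg.norm(W-HOME)>.2 : continue
        if best is None or s[i,4]>s[best,4]: best=i
    if best is None: return None
    i=best; q=np.argwhere(l==i)[:,::-1]
    W=np.array([plane(d,*p,z)[:2] for p in q])
    ct=max(cv2.findContours((l==i).astype(np.uint8),cv2.RETR_EXTERNAL,cv2.CHAIN_APPROX_NONE)[0],key=len)
    e=cv2.fitEllipse(ct)
    return W.mean(0),s[i,4],s[i,:4],plane(d,*e[0],z)[:2],np.round(e[1],1)
E
python3 - <<'E'
from h import *
import pickle
ds=pickle.load(open('a.pkl','rb'))
for n in('scene','top'):
    ds[n]['_n']=n
    for t in(185,195,205): print(n,t,carrier(ds[n],t))
    g=ds[n]['pixels'].min(2)
print(ds['scene']['pixels'].min(2)[190:226:2,352])
d=ds['wrist'];P=wpose(d);c=d['pixels'].astype(int); m=(((c[...,0]-c[...,2])>5)&(c.min(2)>115)).astype(np.uint8)
m[:170]=0;m[235:]=0;m[:,:300]=0;m[:,356:]=0
k,l,s,cc=cv2.connectedComponentsWithStats(m); i=1+np.argmax(s[1:,4]);q=np.argwhere(l==i)[:,::-1]; print(s[i])
zt=d['state']['tool_pos'][2]-.1098
for z in (zt,zt+.022): print('foot',cv2.minEnclosingCircle(np.array([plane(d,*p,z,P)[:2] for p in q],np.float32)))
print(d['state']['tool_pos'])
E
```

```text
scene 185 (array([0.52506189, 0.04404575]), np.int32(480), array([338, 183,  30,  24], dtype=int32), array([0.52471019, 0.04465528]), array([22.9, 26.7]))
scene 195 (array([0.53527424, 0.04408788]), np.int32(361), array([339, 188,  26,  19], dtype=int32), array([0.53567982, 0.04401528]), array([17.5, 24.8]))
scene 205 (array([0.53765105, 0.04396675]), np.int32(319), array([339, 189,  26,  17], dtype=int32), array([0.5380958, 0.043841 ]), array([15.5, 24.7]))
top 185 None
top 195 None
top 205 None
[214 221 220 221 222 214 207 222 197 157 168 140 139 140 122  86  33  32]
[ 304  186   50   42 1291]
foot ((0.4926275312900543, -0.01683608815073967), 0.022190848365426064)
foot ((0.48429349064826965, -0.018092351034283638), 0.020071908831596375)
[ 0.4834263  -0.0196009   0.16040674]
```

>>> {"api": "jog_arm", "payload": {"commands": [[[0,0,-0.005],[0,0,0],0.01],[[0,0,-0.005],[0,0,0],0.01],[[0,0,-0.0055],[0,0,0],0.01],[[0.0006,0.0008,0],[0,0,0],0.01],[[0.0012,0.0016,0],[0,0,0],0.01]]}}

```text
time_s: 7.28
tool_pos: [0.4853, -0.0172, 0.1447]
orientation: [180.0, -0.0, -172.0]
force: [1.0, 0.2, -2.2]
gripper_width: 0.0256
gripper_force: 58.9
```

```bash
cat > test.py <<'E'
import h,runpy,sys,os,io,json,contextlib,numpy as np
import plan
rng=np.random.default_rng(int(sys.argv[1])); m=float(sys.argv[2]); off=rng.normal(0,.0012,2)
if os.path.exists('st.json'): os.remove('st.json')
W=dict(x=np.r_[h.HOME,0,0,0,0],t=8.,f=h.HOME-(h.S-h.HOME)/np.linalg.norm(h.S-h.HOME)*.0628)
def snap(n): return dict(state=dict(tool_pos=np.r_[W['f'],.145],time_s=W['t'],force=np.zeros(3)))
def carrier(d,thr): return (W['x'][:2]+plan.BIAS+rng.normal(0,.0007,2),300)
h.snap,h.carrier=snap,carrier
log=[]
def step(args):
    sys.argv=['plan.py']+args
    b=io.StringIO()
    with contextlib.redirect_stdout(b): runpy.run_path('plan.py',run_name='__main__')
    rows=np.array(json.load(open('st.json'))['rows'])
    pt=plan.path(W['f']+off,rows); plan.M=m; x=W['x']
    Fm=[];vm=0
    for i in range(0,len(pt)-1,5):
        x,F=plan.sim(x,[pt[max(i-1,0)]]+pt[i:i+5]) if 0 else plan.sim(x,pt[i:i+6]); Fm.append(np.linalg.norm(F)); vm=max(vm,np.linalg.norm(x[2:4]))
    plan.M=1.6; W['x']=x; W['f']=W['f']+rows.sum(0); W['t']+=.675
    return min(Fm),max(Fm),vm
for ph,n,tg in (('S 4',12,h.S),('D 7',17,h.Dm),('B 1.0',9,h.HOME)):
    for i in range(n):
        r=step(ph.split() if i==0 else [])
        print(ph if i==0 else '   ',i,'err',((W['x'][:2]-tg)*1e3).round(1),'F %.1f-%.1f v %.3f'%r)
os.remove('st.json')
E
python3 test.py 1 1.2; for a in "2 2.0" "3 1.6"; do python3 test.py $a | awk 'NR>6'|cut -c1-60 | sed -n '1,6p;16,32p'; done
```

```text
S 4 0 err [ -75.9 -102.9] F 0.0-0.6 v 0.011
    1 err [-65.3 -88.9] F 0.0-2.7 v 0.047
    2 err [-45.3 -62.9] F 0.0-4.4 v 0.074
    3 err [-24.1 -34.6] F 0.0-5.2 v 0.080
    4 err [-10.9 -15.9] F 0.0-5.2 v 0.057
    5 err [ -7.  -11.7] F 0.0-4.8 v 0.039
    6 err [-3.4 -7.9] F 1.0-4.1 v 0.025
    7 err [-2.5 -4.8] F 1.8-3.8 v 0.014
    8 err [-2.5 -2.4] F 2.3-3.3 v 0.009
    9 err [-1.2 -1.9] F 2.5-3.3 v 0.006
    10 err [-2.1 -0.7] F 2.6-3.5 v 0.004
    11 err [-0.2 -1.7] F 2.8-3.5 v 0.009
D 7 0 err [ 11.4 213.5] F 2.7-3.1 v 0.008
    1 err [ 10.7 206.5] F 2.0-2.9 v 0.022
    2 err [ 13.6 187.1] F 1.1-3.4 v 0.041
    3 err [ 12.  150.6] F 0.6-3.6 v 0.072
    4 err [  1.5 105.5] F 1.2-2.5 v 0.069
    5 err [-6.9 73.5] F 0.8-3.3 v 0.048
    6 err [-11.7  47.2] F 0.0-5.0 v 0.059
    7 err [-9.1 26.5] F 0.0-5.0 v 0.060
    8 err [-4.2 16.3] F 0.0-4.7 v 0.045
    9 err [-0.3 11.9] F 0.0-4.7 v 0.035
    10 err [2.7 8.7] F 1.3-4.1 v 0.018
    11 err [2.6 5.2] F 2.0-3.5 v 0.015
    12 err [1.4 2.9] F 2.3-3.3 v 0.007
    13 err [2.5 2.6] F 2.6-3.5 v 0.007
    14 err [2.  2.3] F 2.5-3.3 v 0.0
[... 1636 characters left out ...]
-3.3 v 0.007
    9 err [ 0.  12.2] F 0.0-4.6 v 0.034
    10 err [1.9 8.1] F 0.7-4.0 v 0.018
    11 err [0.7 4.4] F 1.7-3.5 v 0.011
    12 err [2.6 4.1] F 2.2-3.2 v 0.007
    13 err [4.  3.7] F 2.4-3.6 v 0.008
    14 err [2.9 2.7] F 2.6-3.1 v 0.004
    15 err [4.8 3.3] F 2.5-3.3 v 0.004
    16 err [3.2 2.6] F 2.7-3.1 v 0.007
B 1.0 0 err [ 63.1 -96.9] F 0.6-2.9 v 0.039
    1 err [ 52.4 -78. ] F 0.0-4.8 v 0.065
    2 err [ 60.4 -80.9] F 0.0-43.7 v 0.324
    3 err [ 5.2 -9.8] F 0.0-19.4 v 0.281
    4 err [-1.9 -7.3] F 0.0-6.8 v 0.092
    5 err [ 5.1 -6.5] F 0.0-1.1 v 0.016
    6 err [  5.8 -10. ] F 0.0-4.5 v 0.045
    7 err [-29.2  -3.7] F 0.0-24.7 v 0.236
    8 err [-6.3  4.1] F 0.0-9.6 v 0.104
```

```bash
python3 - <<'E'
s=open('plan.py').read()
s=s.replace("""    for i in range(6):
        p,v,ac=ev(c,i*.125)""","""    for i,w in enumerate([0,.1,.34,.66,.9,1]):
        p,v,ac=ev(c,w*TL)""")
open('plan.py','w').write(s)
t=open('test.py').read()
t=t.replace("    pt=plan.path(W['f']+off,rows)","    drive(rows,1)\n    return W['r']\ndef drive(rows,cam):\n    pt=plan.path(W['f'],rows,.05*cam)").replace("plan.M=m; x=W['x']","pt=np.array(pt)\n    for i in range(len(pt)): W['g']=W['g']+(pt[i]-W['g'])*.0025/.025; pt[i]=W['g']+off\n    pt=list(np.vstack([[W.get('l',pt[0])],pt])); W['l']=pt[-1]; plan.M=m; x=W['x']")
t=t.replace("W['t']+=.675\n    return min(Fm),max(Fm),vm","W['t']+=.625+.05*cam; W['r']=(min(Fm),max(Fm),vm)\nW['g']=W['f']\nu=(h.S-h.HOME)/np.linalg.norm(h.S-h.HOME)\nfor ds in ([1,2,3,4,4],[4,4,4,4,4],[4,4,4,3.5,3],[2.5,2,1.5,1,.5]):\n    drive(np.array(ds)[:,None]*u*1e-3,0); print(W['r'],np.linalg.norm(W['x'][:2]-h.HOME))")
t=t.replace("(('S 4',12,h.S),('D 7',17,h.Dm),('B 1.0',9,h.HOME))","(('S 3',9,h.S),('D 8',18,h.Dm),('B .6',5,h.HOME))")
open('test.py','w').write(t)
E
python3 test.py 1 1.2; python3 test.py 2 2.0
```

```text
(np.float64(0.03447545826322468), np.float64(1.0205005612615905), np.float64(0.02754709495465276)) 0.013541267411929325
(np.float64(0.9586341808024675), np.float64(1.5094259192317014), np.float64(0.027930279288833893)) 0.033454008759900816
(np.float64(1.439316719059563), np.float64(1.8037090991699742), np.float64(0.028159995401927877)) 0.0520313501224345
(np.float64(1.3886672957747368), np.float64(1.7706154934208351), np.float64(0.018182941880712372)) 0.05992639940336317
S 3 0 err [-40.5 -55.9] F 1.3-2.0 v 0.016
    1 err [-30.7 -42.5] F 1.3-3.2 v 0.050
    2 err [-16.4 -25.6] F 1.5-4.3 v 0.070
    3 err [ -7.2 -14.5] F 1.9-3.9 v 0.044
    4 err [-4.6 -7.3] F 2.3-3.8 v 0.030
    5 err [-2.3 -4.2] F 2.7-3.3 v 0.013
    6 err [ 0.3 -3.6] F 2.8-3.3 v 0.010
    7 err [ 0.9 -2.6] F 2.8-3.1 v 0.006
    8 err [-0.8 -0.9] F 2.8-3.0 v 0.005
D 8 0 err [  9.6 215.9] F 2.8-2.9 v 0.003
    1 err [ 10.6 210.2] F 2.5-2.9 v 0.013
    2 err [ 13.6 194.4] F 1.8-2.9 v 0.033
    3 err [ 16.3 167.1] F 1.2-2.7 v 0.046
    4 err [ 12.  133.1] F 1.0-2.3 v 0.052
    5 err [ 1.4 97.5] F 1.5-2.0 v 0.051
    6 
[... 1752 characters left out ...]
1 v 0.054
    6 err [-9.2 68. ] F 1.1-3.0 v 0.050
    7 err [-13.   43.9] F 1.0-4.0 v 0.054
    8 err [-11.4  25.9] F 1.1-4.6 v 0.052
    9 err [-4.1 15.7] F 1.7-4.4 v 0.039
    10 err [ 4.  11.7] F 2.0-3.9 v 0.026
    11 err [7.3 9.1] F 2.4-3.4 v 0.014
    12 err [9.2 7.4] F 2.6-3.2 v 0.009
    13 err [5.8 4. ] F 2.7-3.1 v 0.009
    14 err [2.6 1.6] F 2.7-3.0 v 0.008
    15 err [4.1 2.2] F 2.8-3.0 v 0.004
    16 err [3.6 1.7] F 2.7-3.0 v 0.003
    17 err [1.3 0.6] F 2.7-2.9 v 0.004
B .6 0 err [  65.3 -106. ] F 2.0-2.9 v 0.018
    1 err [ 58.3 -95.7] F 1.0-3.0 v 0.035
    2 err [ 53.8 -80.2] F 0.2-3.0 v 0.047
    3 err [ 43.8 -67.2] F 0.0-2.8 v 0.054
    4 err [ 35.  -54.2] F 0.0-2.4 v 0.054
```

>>> {"api": "jog_arm", "payload": {"commands": [[[0.0018,0.0024,0],[0,0,0],0.01],[[0.0018,0.0024,0],[0,0,0],0.01],[[0.0018,0.0024,0],[0,0,0],0.01],[[0.0018,0.0024,0],[0,0,0],0.01],[[0.0012,0.0016,0],[0,0,0],0.01]]}}

```text
time_s: 7.95
tool_pos: [0.4937, -0.0058, 0.1448]
orientation: [-180.0, 0.0, -172.0]
force: [1.2, -0.1, -2.6]
gripper_width: 0.0254
gripper_force: 58.9
```

>>> {"api": "jog_arm", "payload": {"commands": [[[0.0006,0.0008,0],[0,0,0],0.01],[[0.0012,0.0016,0],[0,0,0],0.01],[[0.0018,0.0024,0],[0,0,0],0.01],[[0.0024,0.0032,0],[0,0,0],0.01],[[0.0024,0.0032,0],[0,0,0],0.01]]}}

```text
time_s: 8.57
tool_pos: [0.5021, 0.0054, 0.1448]
orientation: [-180.0, -0.0, -172.0]
force: [-0.8, -0.5, -1.5]
gripper_width: 0.0255
gripper_force: 58.8
```

>>> {"api": "jog_arm", "payload": {"commands": [[[0.0024,0.0032,0],[0,0,0],0.01],[[0.0024,0.0032,0],[0,0,0],0.01],[[0.0024,0.0032,0],[0,0,0],0.01],[[0.0024,0.0032,0],[0,0,0],0.01],[[0.0024,0.0032,0],[0,0,0],0.01]]}}

```text
time_s: 9.2
tool_pos: [0.5141, 0.0214, 0.1448]
orientation: [-180.0, -0.0, -172.0]
force: [-1.0, -1.4, -0.9]
gripper_width: 0.0254
gripper_force: 58.8
```

>>> {"api": "jog_arm", "payload": {"commands": [[[0.0024,0.0032,0],[0,0,0],0.01],[[0.0024,0.0032,0],[0,0,0],0.01],[[0.0024,0.0032,0],[0,0,0],0.01],[[0.0021,0.0028,0],[0,0,0],0.01],[[0.0018,0.0024,0],[0,0,0],0.01]]}}

```text
time_s: 9.82
tool_pos: [0.5251, 0.0362, 0.1447]
orientation: [-180.0, -0.0, -172.0]
force: [-0.1, 0.0, -1.5]
gripper_width: 0.0254
gripper_force: 58.8
```

>>> {"api": "jog_arm", "payload": {"commands": [[[0.0015,0.002,0],[0,0,0],0.01],[[0.0012,0.0016,0],[0,0,0],0.01],[[0.0009,0.0012,0],[0,0,0],0.01],[[0.0006,0.0008,0],[0,0,0],0.01],[[0.0003,0.0004,0],[0,0,0],0.01]]}}

```text
time_s: 10.45
tool_pos: [0.5296, 0.042, 0.1447]
orientation: [180.0, -0.0, -172.0]
force: [-0.9, -1.3, -2.5]
gripper_width: 0.0252
gripper_force: 58.8
```

```bash
rm -f st.json; python3 plan.py S 4; python3 -c "
from h import *
d=snap('top');d['_n']=''
print([carrier(d,t) for t in(150,180,195)])"
```

```text
F 1.32 v [1. 1.] F 1.54 v [4. 8.] 
t 10.45 meas [0.5761 0.0823] area 342 est [0.5761 0.0823 0.     0.    ] b [0. 0.] |p-f| 61.5
err to target mm [-35.2 -68.9] tref -0.05 force [-0.9 -1.3 -2.5] tcp [0.5296 0.042  0.1447]
ROWS mm [[0.0, -0.0], [0.5, -0.5], [1.5, -0.5], [1.5, -0.5], [0.5, 0.5]]
[(array([0.65067053, 0.11604878]), np.int32(1351), array([238, 126,  48,  36], dtype=int32), array([0.65067823, 0.1166274 ]), array([32.3, 55.9])), None, None]
```

>>> {"api": "jog_arm", "payload": {"commands": [[[0,0,0],[0,0,0],0.01],[[0.0005,-0.0005,0],[0,0,0],0.01],[[0.0015,-0.0005,0],[0,0,0],0.01],[[0.0015,-0.0005,0],[0,0,0],0.01],[[0.0005,0.0005,0],[0,0,0],0.01]]}}

```text
time_s: 11.18
tool_pos: [0.5337, 0.0409, 0.1448]
orientation: [-180.0, 0.0, -172.0]
force: [-0.4, -0.4, -2.5]
gripper_width: 0.0253
gripper_force: 58.7
```

```bash
python3 plan.py
```

```text
innov mm [ 3.5 -3.8]
F 1.35 v [-1.  1.] F 2.29 v [14. 37.] 
t 11.18 meas [0.5809 0.0808] area 344 est [0.5802 0.0818 0.0035 0.0051] b [-1.3  1.3] |p-f| 61.8
err to target mm [-30.4 -70.4] tref 0.68 force [-0.4 -0.4 -2.5] tcp [0.5337 0.0409 0.1448]
ROWS mm [[1.0, -1.5], [3.5, -2.0], [4.0, 0.5], [3.0, 3.0], [1.0, 2.0]]
```

>>> {"api": "jog_arm", "payload": {"commands": [[[0.001,-0.0015,0],[0,0,0],0.01],[[0.0035,-0.002,0],[0,0,0],0.01],[[0.004,0.0005,0],[0,0,0],0.01],[[0.003,0.003,0],[0,0,0],0.01],[[0.001,0.002,0],[0,0,0],0.01]]}}

```text
time_s: 11.85
tool_pos: [0.5465, 0.0433, 0.1448]
orientation: [180.0, 0.0, -172.0]
force: [-0.3, -1.4, -3.6]
gripper_width: 0.0251
gripper_force: 58.6
```

```bash
python3 plan.py
```

```text
innov mm [ 3.9 -4.6]
F 1.53 v [-8.  4.] F 3.07 v [23. 58.] 
t 11.85 meas [0.5877 0.0882] area 347 est [0.5872 0.0895 0.0071 0.0188] b [-3.3  2.6] |p-f| 61.0
err to target mm [-23.6 -63. ] tref 1.35 force [-0.3 -1.4 -3.6] tcp [0.5465 0.0433 0.1448]
ROWS mm [[1.0, -1.0], [2.5, -1.0], [4.0, 4.0], [3.5, 7.0], [1.5, 3.5]]
```

>>> {"api": "jog_arm", "payload": {"commands": [[[0.001,-0.001,0],[0,0,0],0.01],[[0.0025,-0.001,0],[0,0,0],0.01],[[0.004,0.004,0],[0,0,0],0.01],[[0.0035,0.007,0],[0,0,0],0.01],[[0.0015,0.0035,0],[0,0,0],0.01]]}}

```text
time_s: 12.52
tool_pos: [0.559, 0.0562, 0.1448]
orientation: [180.0, 0.0, -172.0]
force: [-1.0, -1.5, -2.2]
gripper_width: 0.0255
gripper_force: 58.8
```

```bash
python3 - <<'E'
import json; s=json.load(open('st.json')); s['ref']['t0']+=.7; json.dump(s,open('st.json','w'))
E
python3 plan.py
```

```text
innov mm [ 2.2 -3.1]
F 1.84 v [-12.   2.] F 2.74 v [13. 31.] 
t 12.53 meas [0.5944 0.1055] area 360 est [0.5944 0.1064 0.0112 0.03  ] b [-4.2  2.9] |p-f| 60.7
err to target mm [-16.9 -45.7] tref 1.33 force [-1.  -1.5 -2.2] tcp [0.559  0.0562 0.1448]
ROWS mm [[-0.5, -0.0], [-0.5, 0.0], [0.5, 2.5], [1.5, 3.0], [0.5, 2.0]]
```

>>> {"api": "jog_arm", "payload": {"commands": [[[-0.0005,0,0],[0,0,0],0.01],[[-0.0005,0,0],[0,0,0],0.01],[[0.0005,0.0025,0],[0,0,0],0.01],[[0.0015,0.003,0],[0,0,0],0.01],[[0.0005,0.002,0],[0,0,0],0.01]]}}

```text
time_s: 13.2
tool_pos: [0.5603, 0.0632, 0.1448]
orientation: [180.0, 0.0, -172.0]
force: [-1.1, -1.8, -1.7]
gripper_width: 0.0253
gripper_force: 58.7
```

```bash
python3 plan.py
```

```text
innov mm [ 0.9 -1.6]
F 2.03 v [-6.  2.] F 3.35 v [24. 45.] 
t 13.2 meas [0.5941 0.1138] area 358 est [0.5941 0.1143 0.0037 0.0153] b [-4.5  2.9] |p-f| 60.8
err to target mm [-17.2 -37.4] tref 2.0 force [-1.1 -1.8 -1.7] tcp [0.5603 0.0632 0.1448]
ROWS mm [[-0.0, -0.0], [0.5, 0.5], [2.5, 4.5], [3.5, 5.5], [1.5, 3.0]]
```

>>> {"api": "jog_arm", "payload": {"commands": [[[0,0,0],[0,0,0],0.01],[[0.0005,0.0005,0],[0,0,0],0.01],[[0.0025,0.0045,0],[0,0,0],0.01],[[0.0035,0.0055,0],[0,0,0],0.01],[[0.0015,0.003,0],[0,0,0],0.01]]}}

```text
time_s: 13.88
tool_pos: [0.5684, 0.077, 0.1447]
orientation: [180.0, 0.0, -172.0]
force: [-1.7, -2.7, -2.1]
gripper_width: 0.0255
gripper_force: 58.8
```

```bash
python3 plan.py
```

```text
innov mm [-1.  -0.8]
F 2.32 v [-8. -0.] F 3.38 v [22. 33.] 
t 13.88 meas [0.5991 0.129 ] area 352 est [0.5996 0.1297 0.0106 0.0257] b [-4.6  2.7] |p-f| 60.4
err to target mm [-12.2 -22.2] tref 2.68 force [-1.7 -2.7 -2.1] tcp [0.5684 0.077  0.1447]
ROWS mm [[-0.5, -0.0], [-1.0, 1.0], [1.5, 4.0], [2.5, 4.5], [1.5, 2.0]]
```

>>> {"api": "jog_arm", "payload": {"commands": [[[-0.0005,0,0],[0,0,0],0.01],[[-0.001,0.001,0],[0,0,0],0.01],[[0.0015,0.004,0],[0,0,0],0.01],[[0.0025,0.0045,0],[0,0,0],0.01],[[0.0015,0.002,0],[0,0,0],0.01]]}}

```text
time_s: 14.55
tool_pos: [0.5723, 0.0884, 0.1447]
orientation: [180.0, 0.0, -172.0]
force: [-1.7, -3.1, -1.9]
gripper_width: 0.0255
gripper_force: 58.7
```

```bash
python3 plan.py
```

```text
innov mm [-2.1 -0.1]
F 2.59 v [-5. -2.] F 3.19 v [16. 16.] 
t 14.55 meas [0.6019 0.1407] area 357 est [0.6027 0.1413 0.009  0.018 ] b [-4.6  2.5] |p-f| 60.1
err to target mm [ -9.4 -10.5] tref 3.35 force [-1.7 -3.1 -1.9] tcp [0.5723 0.0884 0.1447]
ROWS mm [[-0.5, -0.0], [-1.0, 0.5], [0.5, 2.5], [1.5, 2.5], [1.0, 1.0]]
```

>>> {"api": "jog_arm", "payload": {"commands": [[[-0.0005,0,0],[0,0,0],0.01],[[-0.001,0.0005,0],[0,0,0],0.01],[[0.0005,0.0025,0],[0,0,0],0.01],[[0.0015,0.0025,0],[0,0,0],0.01],[[0.001,0.001,0],[0,0,0],0.01]]}}

```text
time_s: 15.22
tool_pos: [0.5737, 0.0947, 0.1448]
orientation: [180.0, 0.0, -172.0]
force: [-1.2, -2.2, -3.3]
gripper_width: 0.0255
gripper_force: 58.5
```

```bash
python3 plan.py
```

```text
innov mm [-2.4  0.8]
F 2.74 v [-2. -2.] F 3.08 v [12.  6.] 
t 15.22 meas [0.6035 0.1474] area 357 est [0.6041 0.1476 0.0061 0.0091] b [-4.6  2.4] |p-f| 60.5
err to target mm [-7.8 -3.8] tref 4.03 force [-1.2 -2.2 -3.3] tcp [0.5737 0.0947 0.1448]
ROWS mm [[-0.5, 0.0], [-1.0, 0.5], [0.5, 1.5], [1.0, 1.0], [0.5, 0.0]]
```

>>> {"api": "jog_arm", "payload": {"commands": [[[-0.0005,0,0],[0,0,0],0.01],[[-0.001,0.0005,0],[0,0,0],0.01],[[0.0005,0.0015,0],[0,0,0],0.01],[[0.001,0.001,0],[0,0,0],0.01],[[0.0005,0,0],[0,0,0],0.01]]}}

```text
time_s: 15.9
tool_pos: [0.5742, 0.0976, 0.1448]
orientation: [180.0, 0.0, -172.0]
force: [-1.4, -2.8, -3.2]
gripper_width: 0.0252
gripper_force: 58.6
```

```bash
sed -i 's/\[1e-8\]\*2/[5e-7]*2/' plan.py; python3 plan.py; python3 - <<'E'
from h import *
d=snap('scene'); cv2.imwrite('pics/s1.png',cv2.resize(d['pixels'][150:270,280:430],(750,600),interpolation=cv2.INTER_CUBIC))
E
```

```text
innov mm [-3.1  1.5]
F 2.83 v [ 0. -1.] F 3.03 v [10.  2.] 
t 15.9 meas [0.6038 0.1503] area 361 est [0.6045 0.1505 0.0023 0.0012] b [-4.5  2.2] |p-f| 60.5
err to target mm [-7.5 -0.9] tref 4.7 force [-1.4 -2.8 -3.2] tcp [0.5742 0.0976 0.1448]
ROWS mm [[-0.5, 0.0], [-0.5, 0.5], [0.0, 1.0], [0.5, 0.5], [1.0, 0.0]]
```

View pics/s1.png

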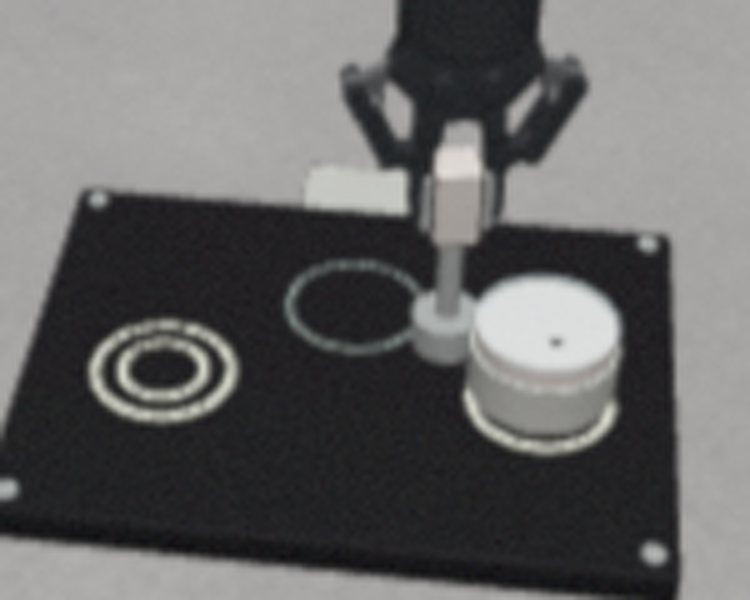

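>>> {"api": "jog_arm", "payload": {"commands": [[[-0.0005,0,0],[0,0,0],0.01],[[-0.001,0.0005,0],[0,0,0],0.01],[[-0.0005,0.001,0],[0,0,0],0.01],[[0,0.0005,0],[0,0,0],0.01],[[0.0005,0,0],[0,0,0],0.01]]}}

```text
time_s: 16.62
tool_pos: [0.5726, 0.0996, 0.1448]
orientation: [180.0, -0.0, -172.0]
force: [-1.7, -2.5, -2.3]
gripper_width: 0.0251
gripper_force: 58.6
```

```bash
python3 - <<'E'
import json; s=json.load(open('st.json')); s['rows']=[[-.0005,0],[-.001,.0005],[-.0005,.001],[0,.0005],[.0005,0]]; json.dump(s,open('st.json','w'))
from h import *
import pickle
d=pickle.load(open('a.pkl','rb'))['scene']
for u,v in ((351.4,211.4),): print('home ring',plane(d,u,v,.025))
print('left/right',plane(d,280+287/5,211.4,.025),'top',plane(d,351.4,150+260/5,.025),plane(d,351.4,150+353/5,.025))
E
python3 plan.py
```

```text
home ring [0.53785537 0.04606754 0.025     ]
left/right [0.54088506 0.00396855 0.025     ] top [0.49205618 0.04469755 0.025     ] [0.58033579 0.04733822 0.025     ]
innov mm [-3.5  2.2]
F 2.84 v [ 4. -4.] F 3.02 v [8. 2.] 
t 16.62 meas [0.604  0.1512] area 357 est [ 0.6046  0.1512  0.0056 -0.0008] b [-4.2  1.7] |p-f| 60.4
err to target mm [-7.3 -0. ] tref 5.43 force [-1.7 -2.5 -2.3] tcp [0.5726 0.0996 0.1448]
ROWS mm [[-0.0, -0.0], [0.0, -0.5], [1.0, 0.5], [1.0, 0.0], [1.0, 0.0]]
```

```bash
python3 - <<'E'
from h import *
import pickle
d=snap('scene');d['_n']='';pickle.dump(d,open('s2.pkl','wb'))
g=d['pixels'].min(2)
m=carrier(d,200); print(m[0],m[2]); cu=int(m[2][0]+m[2][2]/2)
print('col',cu,[(r,int(g[r,cu])) for r in range(218,246)])
# home ring
m2=((g>60)*255).astype(np.uint8); sub=m2[198:226,334:363]
print('ring col351',[(r,int(g[r,351])) for r in range(196,226)])
print('ring row211',[(c,int(g[211,c])) for c in range(332,365)])
for r in range(228,244): print(r,plane(d,cu,r,.025)[0].round(4),plane(d,cu,r,.029)[0].round(4),end='; ')
E
```

```text
[0.60899938 0.15155421] [376 207  27  17]
col 389 [(218, 199), (219, 208), (220, 220), (221, 221), (222, 218), (223, 204), (224, 176), (225, 157), (226, 156), (227, 162), (228, 155), (229, 139), (230, 137), (231, 138), (232, 137), (233, 136), (234, 138), (235, 137), (236, 112), (237, 72), (238, 114), (239, 151), (240, 131), (241, 59), (242, 33), (243, 30), (244, 31), (245, 31)]
ring col351 [(196, 32), (197, 30), (198, 35), (199, 32), (200, 34), (201, 39), (202, 75), (203, 75), (204, 42), (205, 31), (206, 29), (207, 30), (208, 33), (209, 35), (210, 33), (211, 32), (212, 31), (213, 36), (214, 33), (215, 32), (216, 34), (217, 29), (218, 43), (219, 84), (220, 84), (221, 41), (222, 31), (223, 33), (224, 35), (225, 34)]
ring row211 [(332, 34), (333, 31), (334, 30), (335, 31), (336, 51), (337, 106), (338, 90), (339, 49), (340, 33), (341, 26), (342, 35), (343, 30), (344, 35), (345, 32), (346, 34), (347, 29), (348, 33), (349, 35), (350, 31), (351, 32), (352, 34), (353, 34), (354, 35), (355, 31), (356, 28), (357, 29), (358, 31), (359, 33), (360, 30), (361, 32), (362, 59), (363, 136), (364, 168)]
228 0.605 0.6096; 229 0.6093 0.6138; 230 0.6136 0.6181; 231 0.6179 0.6224; 232 0.6221 0.6266; 233 0.6264 0.6308; 234 0.6306 0.635; 235 0.6347 0.6391; 236 0.6389 0.6433; 237 0.643 0.6474; 238 0.6471 0.6515; 239 0.6512 0.6555; 240 0.6553 0.6596; 241 0.6593 0.6636; 242 0.6634 0.6676; 243 0.6674 0.6716;
```

```bash
python3 - <<'E'
from h import *
import pickle
for fn,sub in (('scene.pkl',None),('a.pkl','scene'),('s2.pkl',None)):
    d=pickle.load(open(fn,'rb')); d=d[sub] if sub else d; d['_n']=''
    m=carrier(d,200); g=d['pixels'].min(2).astype(float); x,y,w,hh=m[2]; cu=int(x+w/2)
    if fn!='s2.pkl': print([(r,int(g[r,cu])) for r in range(212,226)])
    # subpixel rim edge: silhouette left/right at mid-rim and bottom
    r0=y+hh+6
    for r in (r0,r0+2):
        row=g[r]; thr=85
        L=x-6; 
        while row[L]<thr: L+=1
        Rr=x+w+6
        while row[Rr]<thr: Rr-=1
        L=L-(row[L]-thr)/(row[L]-row[L-1]); Rr=Rr+(row[Rr]-thr)/(row[Rr]-row[Rr+1])
        print(fn,'dish',m[0].round(4),'rim row',r,'cols',round(L,2),round(Rr,2),'mid y',plane(d,(L+Rr)/2,r,.045)[:2].round(4))
    col=g[:,cu]; r=r0
    while col[r]>85: r+=1
    e=r-1+(col[r-1]-85)/(col[r-1]-col[r]); print(' bottom edge',round(e,2),'center x',plane(d,cu,e,.029)[0]-.042)
d=pickle.load(open('s2.pkl','rb'))
for r in(202.5,219.5): print(plane(d,351,r,.025)[:2])
print(plane(d,337.4,211,.025))
d=pickle.load(open('top.pkl','rb')); g=d['pixels'].min(2); print('top col288',[(r,int(g[r,288])) for r in range(166,206)])
E
```

```text
[(212, 141), (213, 137), (214, 137), (215, 138), (216, 138), (217, 138), (218, 120), (219, 106), (220, 86), (221, 44), (222, 32), (223, 31), (224, 34), (225, 31)]
scene.pkl dish [0.5364 0.044 ] rim row 212 cols 336.98 364.6 mid y [0.565  0.0444]
scene.pkl dish [0.5364 0.044 ] rim row 214 cols 337.52 363.71 mid y [0.5742 0.0442]
 bottom edge 220.02 center x 0.5402742578299573
[(212, 140), (213, 139), (214, 139), (215, 139), (216, 140), (217, 137), (218, 122), (219, 105), (220, 86), (221, 47), (222, 33), (223, 32), (224, 32), (225, 36)]
a.pkl dish [0.5363 0.0441] rim row 212 cols 336.95 364.59 mid y [0.565  0.0444]
a.pkl dish [0.5363 0.0441] rim row 214 cols 337.49 363.71 mid y [0.5742 0.0442]
 bottom edge 220.03 center x 0.5402824828209191
s2.pkl dish [0.609  0.1516] rim row 230 cols 372.16 402.53 mid y [0.6364 0.1484]
s2.pkl dish [0.609  0.1516] rim row 232 cols 372.65 403.13 mid y [0.6446 0.1496]
 bottom edge 236.68 center x 0.6040461162319166
[0.49464412 0.04353889]
[0.57545813 0.04601551]
[0.53898858 0.00386301 0.025     ]
top col288 [(166, 43), (167, 43), (168, 39), (169, 20), (170, 166), (171, 207), (172, 207), (173, 205), (174, 208), (175, 179), (176, 95), (177, 33), (178, 140), (179, 198), (180, 206), (181, 204), (182, 203), (183, 203), (184, 204), (185, 203), (186, 204), (187, 203), (188, 204), (189, 204), (190, 203), (191, 204), (192, 203), (193, 204), (194, 204), (195, 205), (196, 205), (197, 210), (198, 170), (199, 161), (200, 126), (201, 86), (202, 68), (203, 43), (204, 44), (205, 46)]
```

```bash
sed -i 's/HOME=np.array(\[.5317,.0437\])/HOME=np.array([.533,.0443])/' h.py; python3 - <<'E'
import json; s=json.load(open('st.json')); s['x'][4:]=[-.0015,-.0005]; s['x'][:4]=[.604,.1512,0,0]; P=s['P']
import numpy as np
s['P']=np.diag([1e-6]*2+[2e-5]*2+[3e-6]*2).tolist(); s['rows']=[[0,0]]*5; json.dump(s,open('st.json','w'))
E
sed -i 's/        pt=path(f0,rows); g=/        pt=path(f0,rows) if t-st.get("t",0)>.3 else [f]*int((t-st["t"])\/.0025); g=/; s/json.dump(dict(x=/json.dump(dict(t=t,x=/' plan.py
python3 - <<'E'
import json; s=json.load(open('st.json')); s['t']=16.62; json.dump(s,open('st.json','w'))
E
python3 plan.py
```

```text
innov mm [ 0.1 -0. ]
F 2.81 v [-3.  1.] F 3.0 v [14. -1.] 
t 16.73 meas [0.6039 0.1512] area 355 est [ 0.6039  0.1512 -0.0023  0.0015] b [-1.5 -0.5] |p-f| 60.4
err to target mm [-7.4 -0. ] tref 5.53 force [-0.4 -1.9 -3.3] tcp [0.5727 0.0995 0.1448]
ROWS mm [[-1.0, 0.5], [-2.0, 1.5], [-1.5, 1.5], [1.0, 0.5], [0.5, 0.0]]
```

>>> {"api": "jog_arm", "payload": {"commands": [[[-0.001,0.0005,0],[0,0,0],0.01],[[-0.002,0.0015,0],[0,0,0],0.01],[[-0.0015,0.0015,0],[0,0,0],0.01],[[0.001,0.0005,0],[0,0,0],0.01],[[0.0005,0,0],[0,0,0],0.01]]}}

```text
time_s: 17.4
tool_pos: [0.5696, 0.1036, 0.1447]
orientation: [180.0, -0.0, -172.0]
force: [-1.9, -1.8, -3.9]
gripper_width: 0.0252
gripper_force: 58.7
```

```bash
python3 plan.py
```

```text
innov mm [ 3.5 -2.5]
F 2.8 v [ 13. -14.] F 3.0 v [-5. 12.] 
t 17.4 meas [0.6099 0.1488] area 367 est [ 0.6097  0.1488  0.0159 -0.0102] b [-2.6  0.5] |p-f| 60.6
err to target mm [-1.4 -2.4] tref 6.2 force [-1.9 -1.8 -3.9] tcp [0.5696 0.1036 0.1447]
ROWS mm [[1.5, -1.5], [4.0, -4.0], [5.0, -3.5], [1.5, -0.5], [0.5, 0.5]]
```

>>> {"api": "jog_arm", "payload": {"commands": [[[0.0015,-0.0015,0],[0,0,0],0.01],[[0.0035,-0.0035,0],[0,0,0],0.01],[[0.004,-0.003,0],[0,0,0],0.01],[[0.001,0,0],[0,0,0],0.01],[[0.0005,0.0005,0],[0,0,0],0.01]]}}

```text
time_s: 18.08
tool_pos: [0.5802, 0.0959, 0.1447]
orientation: [180.0, -0.0, -172.0]
force: [-1.9, -2.2, -4.4]
gripper_width: 0.0253
gripper_force: 58.5
```

```bash
python3 - <<'E'
import json; s=json.load(open('st.json')); s['rows']=[[.0015,-.0015],[.0035,-.0035],[.004,-.003],[.001,0],[.0005,.0005]]; json.dump(s,open('st.json','w'))
E
python3 plan.py
```

```text
innov mm [ 4.  -3.1]
F 2.83 v [ 3. -5.] F 2.99 v [-14.  17.] 
t 18.07 meas [0.6194 0.1418] area 374 est [0.6192 0.142  0.008  0.001 ] b [-3.4  1.2] |p-f| 60.4
err to target mm [ 8.1 -9.4] tref 6.88 force [-1.9 -2.2 -4.4] tcp [0.5802 0.0959 0.1447]
ROWS mm [[1.0, -1.0], [3.0, -3.0], [3.0, -2.0], [0.0, 1.0], [-1.0, 1.0]]
```

```bash
python3 - <<'E'
from h import *
import pickle
d=snap('wrist');pickle.dump(d,open('w4.pkl','wb'));P=wpose(d);c=d['pixels'].astype(int)
m=(((c[...,0]-c[...,2])>5)&(c.min(2)>115)).astype(np.uint8)
m[:165]=0;m[245:]=0;m[:,:290]=0;m[:,370:]=0
zt=d['state']['tool_pos'][2]-.1098+.022
k,l,s,cc=cv2.connectedComponentsWithStats(m)
for i in range(1,k):
    if s[i,4]<60: continue
    q=np.argwhere(l==i)[:,::-1]; print(s[i],cv2.minEnclosingCircle(np.array([plane(d,*p,zt,P)[:2] for p in q],np.float32)))
print(d['state']['tool_pos'])
cv2.imwrite('pics/w4.png',np.hstack([cv2.resize(d['pixels'][150:300,220:420],(530,400)),cv2.resize(m[165:245,290:370]*255,(200,400))[:,:,None].repeat(3,2)]))
d=pickle.load(open('a.pkl','rb'))['wrist'];P=wpose(d);c=d['pixels'].astype(int)
E
```

```text
[290 165  28  20 146] ((0.554898202419281, 0.07452244311571121), 0.013045880012214184)
[ 303  186   51   41 1293] ((0.5806832313537598, 0.09747349470853806), 0.02025250345468521)
[0.58015241 0.09604213 0.1447353 ]
```

View pics/w4.png

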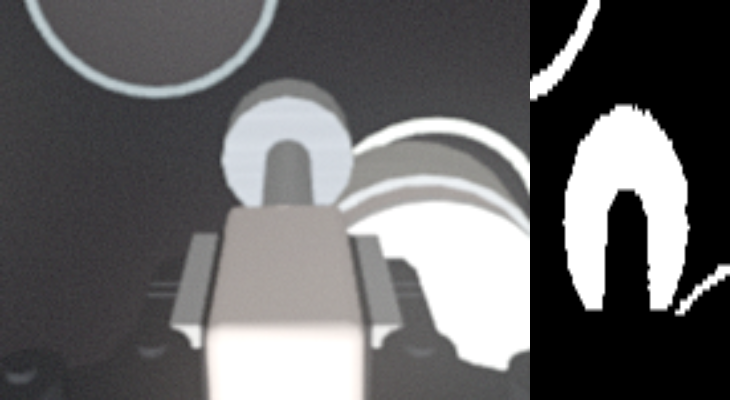

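```bash
cat >> h.py <<'E'
def fitc(W):
    A=np.c_[2*W,np.ones(len(W))]; s=np.linalg.lstsq(A,(W**2).sum(1),rcond=None)[0]; return s[:2],np.sqrt(s[2]+s[0]**2+s[1]**2)
def rfit(d,mask,z,P,guess,r,tol):
    q=np.argwhere(mask)[:,::-1]; W=np.array([plane(d,*p,z,P)[:2] for p in q])
    c=np.array(guess)
    for tl in (tol,tol*.6,tol*.4):
        k=abs(np.linalg.norm(W-c,axis=1)-r)<tl
        if k.sum()<20: return None
        c,rr=fitc(W[k])
    return c.round(4),round(rr,4),k.sum()
E
python3 - <<'E'
from h import *
import pickle
d=pickle.load(open('w4.pkl','rb'));P=wpose(d);g=d['pixels'].min(2)
blur=cv2.morphologyEx(g,cv2.MORPH_TOPHAT,np.ones((11,11)))
m=blur>40; m[260:]=0
print('home ring',rfit(d,m,.025,P,HOME,.042,.008),rfit(d,m,.025,P,HOME,.040,.008))
print('single ring',rfit(d,m,.025,P,S,.042,.006))
w=(g>225).astype(np.uint8); e=cv2.morphologyEx(w,cv2.MORPH_GRADIENT,np.ones((3,3))); e[300:]=0
print('dish edge',rfit(d,e,.078,P,(.6194,.1418),.040,.006))
E
```

```text
home ring (array([0.5349, 0.0462]), np.float64(0.0405), np.int64(1204)) (array([0.5348, 0.0462]), np.float64(0.0403), np.int64(1365))
single ring (array([0.6122, 0.1537]), np.float64(0.0412), np.int64(320))
dish edge (array([0.6135, 0.1407]), np.float64(0.0402), np.int64(503))
```

```bash
python3 - <<'E'
from h import *
import pickle
d=pickle.load(open('w4.pkl','rb'));P=wpose(d);g=d['pixels'].min(2)
def px(p,z): # world->pixel
    X=np.linalg.inv(P)@np.r_[p,z,1]; x,y=X[0]/-X[2],-X[1]/-X[2]; r2=x*x+y*y
    return np.array([d['cx']+d['fx']*x*(1+d['k1']*r2),d['cy']+d['fy']*y*(1+d['k1']*r2)])
im=d['pixels'].copy()
for c,r,z,col in (((.6203,.1443),.040,.078,(0,0,255)),((.6203,.1443),.042,.061,(0,255,0)),((.6203,.1443),.042,.029,(255,0,0)),((.5807,.0975),.02,.057,(0,200,255))):
    for a in np.linspace(0,2*np.pi,150):
        u,v=px(np.array(c)+r*np.array([np.cos(a),np.sin(a)]),z)
        if 0<=u<640 and 0<=v<400: im[int(round(v)),int(round(u))]=col
cv2.imwrite('pics/w5.png',cv2.resize(im[140:340,240:500],(780,600),interpolation=cv2.INTER_NEAREST))
E
```

```text
(no output)
```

View pics/w5.png

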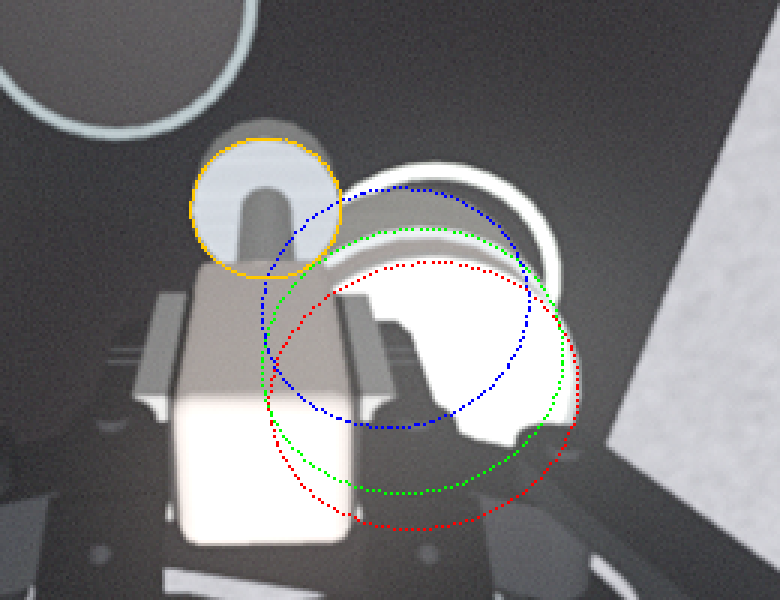

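```bash
date; ls --time-sort=yes -l --time-style=+%H:%M:%S pics/top.png|tail -1; cat > fit.py <<'E'
from h import *
from scipy.optimize import least_squares
RHO=.062
def sim2(p,v,w,path,pr,dt=.0025):
    M,mu,ms,b,hm=pr['M'],pr['mu'],pr['ms'],pr['b'],pr['home']
    fo=path[0]+b; F=np.zeros(2)
    for f in path:
        f=f+b; r=p-f; L=np.hypot(*r); n=r/L; pen=RHO-L; fv=(f-fo)/dt; fo=f; Fn=0.; Ff=0.; tt=np.array([-n[1],n[0]])
        if pen>0:
            rv=v-fv; Fn=max(0.,6000*pen-90*(rv@n))
            s=rv@tt+w; Ff=-np.clip(s*60,-mu*Fn,mu*Fn)
        F=Fn*n; v=v+dt*(F+Ff*tt-18*v-22*(p-hm))/M; w=w+dt*(Ff/ms if ms>0 else 0); p=p+dt*v
    return p,v,w,F
# (meas p, f at meas, extra hold before rows, rows mm)
L=[((.5761,.0823),(.5296,.0420),.1,[[0,0],[.5,-.5],[1.5,-.5],[1.5,-.5],[.5,.5]]),
((.5809,.0808),(.5337,.0409),.05,[[1,-1.5],[3.5,-2],[4,.5],[3,3],[1,2]]),
((.5877,.0882),(.5465,.0433),.05,[[1,-1],[2.5,-1],[4,4],[3.5,7],[1.5,3.5]]),
((.5944,.1055),(.5590,.0562),.05,[[-.5,0],[-.5,0],[.5,2.5],[1.5,3],[.5,2]]),
((.5941,.1138),(.5603,.0632),.05,[[0,0],[.5,.5],[2.5,4.5],[3.5,5.5],[1.5,3]]),
((.5991,.1290),(.5684,.0770),.05,[[-.5,0],[-1,1],[1.5,4],[2.5,4.5],[1.5,2]]),
((.6019,.1407),(.5723,.0884),.05,[[-.5,0],[-1,.5],[.5,2.5],[1.5,2.5],[1,1]]),
((.6035,.1474),(.5737,.0947),.05,[[-.5,0],[-1,.5],[.5,1.5],[1,1],[.5,0]]),
((.6038,.1503),(.5742,.0976),.1,[[-.5,0],[-1,.5],[-.5,1],[0,.5],[.5,0]]),
((.6040,.1512),(.5726,.0996),.1,None),
((.6039,.1512),(.5727,.0995),.05,[[-1,.5],[-2,1.5],[-1.5,1.5],[1,.5],[.5,0]]),
((.6099,.1488),(.5696,.1036),.05,[[1.5,-1.5],[3.5,-3.5],[4,-3],[1,0],[.5,.5]]),
((.6194,.1418),(.5802,.0959),.05,None)]
def mkpath(f0,hold,rows,f1):
    f0=np.array(f0);f1=np.array(f1);pts=[f0]*int(round(hold/.0025))
    if rows is None: return pts
    rows=np.array(rows)/1e3; rows=rows+(f1-f0-rows.sum(0))/5; f=f0
    for r in rows: pts+=[f+r*(i+1)/50 for i in range(50)]; f=f+r
    return pts
def chain(th,kind):
    pr=dict(M=1.6,mu=abs(th[0]) if kind else 0,ms=.8,b=np.array(th[1:3]),home=HOME+np.array(th[3:5]))
    mo=np.array(th[5:7]) # measurement offset: true = meas+mo (y-slope ignored)
    v=np.array(th[7:9]);w=0.;res=[]
    for i in range(len(L)-1):
        p=np.array(L[i][0]); f=np.array(L[i][1]); r=p-f-pr['b']; r/=np.hypot(*r); p0=f+pr['b']+r*(RHO-.0004)
        q,v,w,F=sim2(p0,v,w,mkpath(L[i][1],L[i][2],L[i][3],L[i+1][1]),pr)
        t=np.array([-r[1],r[0]])
        res.append((q-np.array(L[i+1][0]))@t)
        v=v+ -.6*t*res[-1]/.67
    return np.array(res)*1e3
if __name__=='__main__':
  for kind in (0,1):
    th0=np.array([.2,0,0,0,0,0,0,0,0])
    sc=np.array([.2,.002,.002,.002,.002,1e9,1e9,.01,.01])
    f=lambda u:np.r_[chain(u*sc*(sc<1e3),kind),u[1:5]*.5,u[7:9]*.5]
    r=least_squares(f,th0/sc,diff_step=.05,max_nfev=25)
    print(kind,(r.x*sc*(sc<1e3)).round(4),'cost',r.cost,chain(r.x*sc*(sc<1e3),kind).round(1))
E
time python3 fit.py
```

```text
Mon Nov 30 03:53:38 UTC 2026
0 [ 0.2    -0.0002  0.0016  0.0057 -0.0019 -0.     -0.     -0.0011  0.0013] cost 5.706784964480883 [-0.1 -0.   0.1  0.4  0.7  0.8  1.   0.  -0.6 -0.5 -2.4  0.5]
1 [ 1.3236e+00 -1.3000e-03 -3.0000e-04  5.9000e-03 -2.1000e-03 -0.0000e+00
  0.0000e+00  8.0000e-04 -1.0000e-03] cost 3.117101692918471 [ 0.  -0.   0.2  0.5  0.4  0.6  0.9 -0.1 -0.4 -0.4 -1.3 -0.3]ls: unrecognized option '--time-sort=yes'
Try 'ls --help' for more information.

real	0m50.655s
user	0m50.259s
sys	0m0.351s
```

```bash
sed -i 's/HOME=np.array(\[.533,.0443\])/HOME=np.array([.5385,.0424])/; s/S=np.array(\[.6113,.1512\])/S=np.array([.612,.1505])/' h.py; python3 - <<'E'
import json,numpy as np; s=json.load(open('st.json')); s['x']=[.6194,.1418,.012,-.009,0,.0016]
s['P']=np.diag([1e-6]*2+[5e-5]*2+[1e-6]*2).tolist(); s['rows']=[[0,0]]*5; s['f']=[.5802,.0959]; s['ref']['B']=[.612,.1505]; s['t']=18.075; json.dump(s,open('st.json','w'))
E
python3 plan.py
```

```text
innov mm [-1.8 -1.2]
F 2.84 v [ 6. -7.] F 2.93 v [-17.  16.] 
t 18.18 meas [0.6201 0.1416] area 373 est [ 0.6209  0.1422  0.0072 -0.0066] b [-0.6  0.9] |p-f| 60.6
err to target mm [ 8.1 -8.9] tref 6.98 force [-3.3 -2.3 -4. ] tcp [0.5801 0.0961 0.1447]
ROWS mm [[1.5, -1.5], [4.0, -3.5], [3.5, -2.5], [0.0, 1.0], [-1.0, 1.0]]
```

>>> {"api": "jog_arm", "payload": {"commands": [[[0.0015,-0.0015,0],[0,0,0],0.01],[[0.004,-0.0035,0],[0,0,0],0.01],[[0.0035,-0.0025,0],[0,0,0],0.01],[[0,0.001,0],[0,0,0],0.01],[[-0.001,0.001,0],[0,0,0],0.01]]}}

```text
time_s: 18.85
tool_pos: [0.5882, 0.0905, 0.1448]
orientation: [180.0, 0.0, -172.0]
force: [-1.4, -2.0, -3.3]
gripper_width: 0.0258
gripper_force: 58.7
```

```bash
python3 plan.py
```

```text
innov mm [ 1.3 -2.7]
F 2.81 v [-15.   8.] F 2.92 v [-4.  7.] 
t 18.85 meas [0.6196 0.142 ] area 373 est [ 0.6198  0.1428 -0.0129  0.0114] b [-1.6  0.7] |p-f| 60.3
err to target mm [ 7.6 -8.5] tref 7.65 force [-1.4 -2.  -3.3] tcp [0.5882 0.0905 0.1448]
ROWS mm [[-0.5, 0.5], [-2.5, 1.0], [-3.0, 2.0], [-1.5, 1.5], [-0.5, 0.5]]
```

>>> {"api": "jog_arm", "payload": {"commands": [[[-0.0005,0.0005,0],[0,0,0],0.01],[[-0.002,0.001,0],[0,0,0],0.01],[[-0.002,0.0015,0],[0,0,0],0.01],[[-0.001,0.001,0],[0,0,0],0.01],[[-0.0005,0.0005,0],[0,0,0],0.01]]}}

```text
time_s: 19.52
tool_pos: [0.5821, 0.0951, 0.1449]
orientation: [180.0, 0.0, -172.0]
force: [-1.6, -2.1, -2.9]
gripper_width: 0.0253
gripper_force: 58.7
```

```bash
python3 - <<'E'
import json; s=json.load(open('st.json')); s['rows']=[[-.0005,.0005],[-.002,.001],[-.002,.0015],[-.001,.001],[-.0005,.0005]]; json.dump(s,open('st.json','w'))
E
python3 plan.py
```

```text
innov mm [ 1.2 -1.8]
F 2.81 v [-8.  4.] F 2.92 v [4. 2.] 
t 19.52 meas [0.6122 0.1474] area 363 est [ 0.6123  0.1478 -0.0071  0.0061] b [-2.2  0.5] |p-f| 60.3
err to target mm [ 0.2 -3.1] tref 8.32 force [-1.6 -2.1 -2.9] tcp [0.5821 0.0951 0.1449]
ROWS mm [[-0.5, 0.5], [-2.0, 1.0], [-2.0, 1.5], [-0.5, 0.5], [0.0, 0.0]]
```

>>> {"api": "jog_arm", "payload": {"commands": [[[-0.0005,0.0005,0],[0,0,0],0.01],[[-0.002,0.001,0],[0,0,0],0.01],[[-0.002,0.0015,0],[0,0,0],0.01],[[-0.0005,0.0005,0],[0,0,0],0.01],[[0,0,0],[0,0,0],0.01]]}}

```text
time_s: 20.2
tool_pos: [0.5771, 0.0986, 0.1449]
orientation: [180.0, 0.0, -172.0]
force: [-1.2, -2.9, -0.6]
gripper_width: 0.0257
gripper_force: 59.0
```

```bash
python3 plan.py
```

```text
innov mm [-1.4  0.4]
F 2.82 v [-0. -0.] F 2.91 v [6. 0.] 
t 20.2 meas [0.6083 0.1502] area 366 est [ 6.085e-01  1.503e-01 -2.000e-04  2.000e-04] b [-2.1  0.2] |p-f| 60.4
err to target mm [-3.7 -0.3] tref 9.0 force [-1.2 -2.9 -0.6] tcp [0.5771 0.0986 0.1449]
ROWS mm [[-0.5, 0.0], [-0.5, 0.5], [0.0, 0.5], [0.5, 0.0], [0.0, 0.0]]
```

>>> {"api": "jog_arm", "payload": {"commands": [[[-0.0005,0,0],[0,0,0],0.01],[[-0.0005,0.0005,0],[0,0,0],0.01],[[0,0.0005,0],[0,0,0],0.01],[[0.0005,0,0],[0,0,0],0.01],[[0,0,0],[0,0,0],0.01]]}}

```text
time_s: 20.88
tool_pos: [0.5767, 0.0995, 0.1448]
orientation: [-180.0, 0.0, -172.0]
force: [-1.2, -3.4, -0.9]
gripper_width: 0.0255
gripper_force: 59.0
```

```bash
python3 plan.py
```

```text
innov mm [-0.8  0.4]
F 2.83 v [ 2. -2.] F 2.91 v [3. 1.] 
t 20.88 meas [0.6091 0.1504] area 364 est [ 0.6092  0.1505  0.002  -0.0013] b [-2.  0.] |p-f| 60.4
err to target mm [-2.9 -0.1] tref 9.68 force [-1.2 -3.4 -0.9] tcp [0.5767 0.0995 0.1448]
ROWS mm [[-0.0, -0.0], [0.0, -0.5], [0.5, 0.0], [0.5, 0.0], [0.0, 0.0]]
```

>>> {"api": "jog_arm", "payload": {"commands": [[[0,0,0],[0,0,0],0.01],[[0,-0.0005,0],[0,0,0],0.01],[[0.0005,0,0],[0,0,0],0.01],[[0.0005,0,0],[0,0,0],0.01],[[0,0,0],[0,0,0],0.01]]}}

```text
time_s: 21.55
tool_pos: [0.5776, 0.099, 0.1447]
orientation: [180.0, 0.0, -172.0]
force: [-2.1, -0.9, -1.1]
gripper_width: 0.0256
gripper_force: 59.0
```

```bash
python3 plan.py; python3 - <<'E'
from h import *
d=snap('scene');d['_n']='';g=d['pixels'].min(2).astype(int)
print([(r,g[r,390]) for r in range(232,243)])
for r in (236,):print([(c,g[r,c]) for c in list(range(368,382))+list(range(398,412))])
E
```

```text
innov mm [-0.1  0.1]
F 2.84 v [ 1. -1.] F 2.9 v [1. 2.] 
t 21.55 meas [0.6107 0.1497] area 363 est [ 0.6107  0.1497  0.0015 -0.0011] b [-1.9  0. ] |p-f| 60.5
err to target mm [-1.3 -0.8] tref 10.35 force [-2.1 -0.9 -1.1] tcp [0.5776 0.099  0.1447]
ROWS mm [[0.0, -0.0], [0.5, -0.5], [0.5, 0.0], [0.0, 0.0], [0.0, 0.0]]
[(232, np.int64(138)), (233, np.int64(137)), (234, np.int64(136)), (235, np.int64(138)), (236, np.int64(137)), (237, np.int64(138)), (238, np.int64(144)), (239, np.int64(153)), (240, np.int64(129)), (241, np.int64(57)), (242, np.int64(34))]
[(368, np.int64(32)), (369, np.int64(32)), (370, np.int64(34)), (371, np.int64(36)), (372, np.int64(34)), (373, np.int64(34)), (374, np.int64(34)), (375, np.int64(51)), (376, np.int64(102)), (377, np.int64(159)), (378, np.int64(179)), (379, np.int64(186)), (380, np.int64(171)), (381, np.int64(157)), (398, np.int64(189)), (399, np.int64(185)), (400, np.int64(145)), (401, np.int64(84)), (402, np.int64(41)), (403, np.int64(33)), (404, np.int64(32)), (405, np.int64(28)), (406, np.int64(35)), (407, np.int64(34)), (408, np.int64(30)), (409, np.int64(32)), (410, np.int64(35)), (411, np.int64(34))]
```

>>> {"api": "jog_arm", "payload": {"commands": [[[0,0,0],[0,0,0],0.01],[[0.0005,-0.0005,0],[0,0,0],0.01],[[0.0005,0,0],[0,0,0],0.01],[[0,0,0],[0,0,0],0.01],[[0,0,0],[0,0,0],0.01]]}}

```text
time_s: 22.28
tool_pos: [0.5786, 0.0985, 0.1448]
orientation: [180.0, -0.0, -172.0]
force: [-0.6, -2.1, -0.4]
gripper_width: 0.0251
gripper_force: 59.0
```

```bash
python3 plan.py
```

```text
innov mm [ 1.  -0.4]
F 2.84 v [ 1. -2.] F 2.9 v [-1.  4.] 
t 22.27 meas [0.6124 0.1488] area 367 est [ 0.6123  0.1488  0.0016 -0.0012] b [-2.   0.2] |p-f| 60.7
err to target mm [ 0.4 -1.7] tref 11.07 force [-0.6 -2.1 -0.4] tcp [0.5786 0.0985 0.1448]
ROWS mm [[0.0, -0.5], [1.0, -0.5], [0.5, -0.5], [0.5, 0.5], [-0.5, 0.0]]
```

>>> {"api": "jog_arm", "payload": {"commands": [[[0,-0.0005,0],[0,0,0],0.01],[[0.001,-0.0005,0],[0,0,0],0.01],[[0.0005,-0.0005,0],[0,0,0],0.01],[[0.0005,0.0005,0],[0,0,0],0.01],[[-0.0005,0,0],[0,0,0],0.01]]}}

```text
time_s: 22.95
tool_pos: [0.5802, 0.0975, 0.1448]
orientation: [180.0, 0.0, -172.0]
force: [-1.3, -2.7, -1.5]
gripper_width: 0.0253
gripper_force: 59.0
```

```bash
sed -i 's/Dm=np.array(\[.6012,-.0664\])/Dm=np.array([.602,-.066])/' h.py; python3 plan.py D 8.5
```

```text
innov mm [ 0.6 -0.1]
F 2.85 v [-2.  1.] F 2.81 v [-0. -1.] 
t 22.95 meas [0.6129 0.1488] area 369 est [ 6.128e-01  1.488e-01 -2.800e-03 -6.000e-04] b [-2.1  0.4] |p-f| 60.9
err to target mm [ 10.9 214.8] tref -0.05 force [-1.3 -2.7 -1.5] tcp [0.5802 0.0975 0.1448]
ROWS mm [[-0.0, -0.0], [-0.5, 0.0], [-0.5, 0.0], [-0.5, 0.5], [0.0, 0.0]]
```

>>> {"api": "jog_arm", "payload": {"commands": [[[0,0,0],[0,0,0],0.01],[[-0.0005,0,0],[0,0,0],0.01],[[-0.0005,0,0],[0,0,0],0.01],[[-0.0005,0.0005,0],[0,0,0],0.01],[[0,0,0],[0,0,0],0.01]]}}

```text
time_s: 23.62
tool_pos: [0.5785, 0.0981, 0.1448]
orientation: [180.0, 0.0, -172.0]
force: [-1.8, -1.7, -1.2]
gripper_width: 0.0251
gripper_force: 59.0
```

```bash
python3 - <<'E'
import json; s=json.load(open('st.json')); s['ref']['T']=7.2; json.dump(s,open('st.json','w'))
E
python3 plan.py
```

```text
innov mm [0.  0.3]
F 2.84 v [ 1. -1.] F 2.35 v [ -1. -23.] 
t 23.62 meas [0.6119 0.149 ] area 363 est [ 6.119e-01  1.489e-01  7.000e-04 -6.000e-04] b [-2.   0.5] |p-f| 60.9
err to target mm [  9.9 215. ] tref 0.62 force [-1.8 -1.7 -1.2] tcp [0.5785 0.0981 0.1448]
ROWS mm [[-0.5, 0.0], [-1.0, 0.5], [-2.0, -0.5], [-2.0, -1.5], [-1.0, -0.5]]
```

>>> {"api": "jog_arm", "payload": {"commands": [[[-0.0005,0,0],[0,0,0],0.01],[[-0.001,0.0005,0],[0,0,0],0.01],[[-0.002,-0.0005,0],[0,0,0],0.01],[[-0.002,-0.0015,0],[0,0,0],0.01],[[-0.001,-0.0005,0],[0,0,0],0.01]]}}

```text
time_s: 24.3
tool_pos: [0.5718, 0.0959, 0.1448]
orientation: [-180.0, -0.0, -172.0]
force: [-1.7, -1.7, -0.3]
gripper_width: 0.0252
gripper_force: 59.0
```

```bash
python3 plan.py
```

```text
innov mm [-1.5  1.4]
F 2.73 v [10. -7.] F 1.77 v [ -6. -47.] 
t 24.3 meas [0.6098 0.1432] area 364 est [ 0.61    0.1431  0.0029 -0.0138] b [-1.6  0.2] |p-f| 60.7
err to target mm [  7.8 209.2] tref 1.3 force [-1.7 -1.7 -0.3] tcp [0.5718 0.0959 0.1448]
ROWS mm [[-0.5, 0.0], [-1.0, 0.5], [-3.5, -0.5], [-4.0, -1.5], [-1.5, -1.0]]
```

>>> {"api": "jog_arm", "payload": {"commands": [[[-0.0005,0,0],[0,0,0],0.01],[[-0.001,0.0005,0],[0,0,0],0.01],[[-0.0035,-0.0005,0],[0,0,0],0.01],[[-0.004,-0.0015,0],[0,0,0],0.01],[[-0.0015,-0.001,0],[0,0,0],0.01]]}}

```text
time_s: 24.98
tool_pos: [0.561, 0.0934, 0.1447]
orientation: [180.0, -0.0, -172.0]
force: [-2.0, -0.7, -1.4]
gripper_width: 0.0257
gripper_force: 59.0
```

```bash
sed -i 's/HOME=np.array(\[.5385,.0424\])/HOME=np.array([.5365,.043])/' h.py; python3 plan.py
```

```text
innov mm [0.2 0.7]
F 2.42 v [ 21. -29.] F 1.39 v [-16. -61.] 
t 24.98 meas [0.6115 0.1274] area 367 est [ 0.6114  0.1272  0.0062 -0.0368] b [-1.4  0.3] |p-f| 60.9
err to target mm [  9.5 193.4] tref 1.98 force [-2.  -0.7 -1.4] tcp [0.561  0.0934 0.1447]
ROWS mm [[0.5, -0.5], [0.0, -0.5], [-3.0, 0.5], [-3.5, 1.0], [-1.0, 0.0]]
```

>>> {"api": "jog_arm", "payload": {"commands": [[[0.0005,-0.0005,0],[0,0,0],0.01],[[0,-0.0005,0],[0,0,0],0.01],[[-0.003,0.0005,0],[0,0,0],0.01],[[-0.0035,0.001,0],[0,0,0],0.01],[[-0.001,0,0],[0,0,0],0.01]]}}

```text
time_s: 25.65
tool_pos: [0.5542, 0.0942, 0.1448]
orientation: [180.0, -0.0, -172.0]
force: [-1.7, 0.5, -2.5]
gripper_width: 0.0253
gripper_force: 59.1
```

```bash
python3 plan.py
```

```text
innov mm [1.1 2.2]
F 1.8 v [  4. -60.] F 1.55 v [-15. -58.] 
t 25.65 meas [0.6156 0.0988] area 376 est [ 0.6152  0.0985 -0.0034 -0.0593] b [-0.7 -0. ] |p-f| 61.6
err to target mm [ 13.6 164.8] tref 2.65 force [-1.7  0.5 -2.5] tcp [0.5542 0.0942 0.1448]
ROWS mm [[0.0, -0.5], [1.0, -2.5], [1.0, -2.5], [0.5, -2.0], [0.0, -1.0]]
```

>>> {"api": "jog_arm", "payload": {"commands": [[[0,-0.0005,0],[0,0,0],0.01],[[0.001,-0.0025,0],[0,0,0],0.01],[[0.001,-0.0025,0],[0,0,0],0.01],[[0.0005,-0.002,0],[0,0,0],0.01],[[0,-0.001,0],[0,0,0],0.01]]}}

```text
time_s: 26.32
tool_pos: [0.5573, 0.0853, 0.1448]
orientation: [180.0, 0.0, -172.0]
force: [-0.7, 1.2, -2.2]
gripper_width: 0.0254
gripper_force: 59.0
```

```bash
sed -i 's/HOME=np.array(\[.5365,.043\])/HOME=np.array([.535,.0435])/' h.py; python3 plan.py
```

```text
innov mm [2.8 3. ]
F 1.43 v [-23. -51.] F 2.21 v [ -1. -62.] 
t 26.32 meas [0.6148 0.061 ] area 368 est [ 0.6143  0.0605 -0.0173 -0.0537] b [-0.3 -1.3] |p-f| 62.4
err to target mm [ 12.8 127. ] tref 3.32 force [-0.7  1.2 -2.2] tcp [0.5573 0.0853 0.1448]
ROWS mm [[0.0, 0.0], [1.0, -1.5], [1.5, -6.0], [1.5, -7.0], [0.5, -3.0]]
```

>>> {"api": "jog_arm", "payload": {"commands": [[[0,0,0],[0,0,0],0.01],[[0.001,-0.0015,0],[0,0,0],0.01],[[0.0015,-0.006,0],[0,0,0],0.01],[[0.0015,-0.007,0],[0,0,0],0.01],[[0.0005,-0.003,0],[0,0,0],0.01]]}}

```text
time_s: 27.0
tool_pos: [0.5618, 0.0673, 0.1448]
orientation: [-180.0, 0.0, -172.0]
force: [-0.6, 0.7, -1.8]
gripper_width: 0.0254
gripper_force: 59.0
```

```bash
python3 plan.py
```

```text
innov mm [3.4 3.6]
F 1.43 v [-29. -29.] F 2.87 v [  8. -69.] 
t 27.0 meas [0.6089 0.0261] area 360 est [ 0.6085  0.0252 -0.0112 -0.0442] b [-1.2 -2.9] |p-f| 62.5
err to target mm [ 6.9 92.1] tref 4.0 force [-0.6  0.7 -1.8] tcp [0.5618 0.0673 0.1448]
ROWS mm [[0.5, 0.5], [0.5, -1.0], [1.5, -7.5], [1.5, -8.5], [1.0, -4.0]]
```

>>> {"api": "jog_arm", "payload": {"commands": [[[0.0005,0,0],[0,0,0],0.01],[[0.0005,-0.001,0],[0,0,0],0.01],[[0.001,-0.0055,0],[0,0,0],0.01],[[0.0015,-0.0065,0],[0,0,0],0.01],[[0.001,-0.003,0],[0,0,0],0.01]]}}

```text
time_s: 27.68
tool_pos: [0.5663, 0.0514, 0.1448]
orientation: [-180.0, 0.0, -172.0]
force: [-0.4, 0.9, -2.1]
gripper_width: 0.0255
gripper_force: 59.1
```

```bash
python3 - <<'E'
import json; s=json.load(open('st.json')); s['rows']=[[.0005,0],[.0005,-.001],[.001,-.0055],[.0015,-.0065],[.001,-.003]];s['ref']['t0']+=.7; json.dump(s,open('st.json','w'))
E
python3 plan.py
```

```text
innov mm [3.5 3.8]
F 1.59 v [-27. -15.] F 2.62 v [ 19. -33.] 
t 27.68 meas [6.014e-01 1.000e-04] area 350 est [ 0.6011 -0.0012 -0.0097 -0.0382] b [-2.9 -3.7] |p-f| 62.2
err to target mm [-0.6 66.1] tref 3.98 force [-0.4  0.9 -2.1] tcp [0.5663 0.0514 0.1448]
ROWS mm [[-2.5, -1.5], [-5.5, -4.5], [-3.0, -6.0], [2.0, -4.5], [1.5, -1.5]]
```

```bash
sed -i 's/HOME=np.array(\[.535,.0435\])/HOME=np.array([.539,.043])/' h.py; python3 - <<'E'
import json,numpy as np; s=json.load(open('st.json')); s['x']=[.6013,-.0006,-.006,-.036,-.0005,-.001];P=np.diag([1e-6]*2+[5e-5]*2+[1e-6]*2); s['P']=P.tolist(); json.dump(s,open('st.json','w'))
E
python3 plan.py
```

```text
innov mm [ 1. -0.]
F 1.58 v [-24. -17.] F 2.61 v [ 19. -35.] 
t 27.73 meas [ 0.6011 -0.0013] area 345 est [ 0.6007 -0.0013 -0.0243 -0.0139] b [-0.4 -1.2] |p-f| 62.9
err to target mm [-0.9 64.7] tref 4.03 force [-0.3  0.2 -2.7] tcp [0.5664 0.0512 0.1448]
ROWS mm [[-2.0, -1.5], [-5.5, -4.5], [-4.0, -7.5], [1.5, -5.0], [1.5, -2.0]]
```

>>> {"api": "jog_arm", "payload": {"commands": [[[-0.002,-0.0015,0],[0,0,0],0.01],[[-0.005,-0.0045,0],[0,0,0],0.01],[[-0.004,-0.0065,0],[0,0,0],0.01],[[0.001,-0.005,0],[0,0,0],0.01],[[0.001,-0.002,0],[0,0,0],0.01]]}}

```text
time_s: 28.4
tool_pos: [0.5571, 0.032, 0.1447]
orientation: [-180.0, -0.0, -172.0]
force: [-1.6, 0.4, -2.9]
gripper_width: 0.0255
gripper_force: 59.0
```

```bash
python3 - <<'E'
import json; s=json.load(open('st.json')); s['rows']=[[-.002,-.0015],[-.005,-.0045],[-.004,-.0065],[.001,-.005],[.001,-.002]]; json.dump(s,open('st.json','w'))
E
python3 plan.py
```

```text
innov mm [1.5 1. ]
F 1.77 v [-7. -2.] F 3.12 v [ 14. -54.] 
t 28.4 meas [ 0.5963 -0.0168] area 345 est [ 0.596  -0.0169  0.0052 -0.0176] b [-0.8 -1.6] |p-f| 62.6
err to target mm [-5.7 49.2] tref 4.7 force [-1.6  0.4 -2.9] tcp [0.5571 0.032  0.1447]
ROWS mm [[0.5, 0.5], [2.5, 1.0], [4.0, -4.0], [3.0, -6.0], [1.0, -3.0]]
```

>>> {"api": "jog_arm", "payload": {"commands": [[[0.0005,0.0005,0],[0,0,0],0.01],[[0.0025,0.001,0],[0,0,0],0.01],[[0.004,-0.004,0],[0,0,0],0.01],[[0.003,-0.006,0],[0,0,0],0.01],[[0.001,-0.003,0],[0,0,0],0.01]]}}

```text
time_s: 29.08
tool_pos: [0.5684, 0.0204, 0.1447]
orientation: [-180.0, 0.0, -172.0]
force: [-1.4, 2.9, -3.1]
gripper_width: 0.0255
gripper_force: 59.1
```

```bash
python3 plan.py
```

```text
innov mm [2.5 2.6]
F 2.06 v [-12.  -3.] F 3.22 v [  8. -47.] 
t 29.07 meas [ 0.6012 -0.0318] area 350 est [ 0.6011 -0.0324  0.0049 -0.0271] b [-1.9 -1.8] |p-f| 61.7
err to target mm [-0.8 34.2] tref 5.38 force [-1.4  2.9 -3.1] tcp [0.5684 0.0204 0.1447]
ROWS mm [[0.5, 0.5], [0.5, 0.0], [1.5, -4.5], [1.5, -6.0], [0.5, -3.0]]
```

>>> {"api": "jog_arm", "payload": {"commands": [[[0.0005,0.0005,0],[0,0,0],0.01],[[0.0005,0,0],[0,0,0],0.01],[[0.0015,-0.0045,0],[0,0,0],0.01],[[0.0015,-0.006,0],[0,0,0],0.01],[[0.0005,-0.003,0],[0,0,0],0.01]]}}

```text
time_s: 29.75
tool_pos: [0.5727, 0.0074, 0.1448]
orientation: [-180.0, 0.0, -172.0]
force: [-1.2, 2.1, -2.5]
gripper_width: 0.0253
gripper_force: 59.1
```

```bash
python3 plan.py
```

```text
innov mm [0.9 1. ]
F 2.33 v [-12.  -2.] F 3.08 v [  8. -27.] 
t 29.75 meas [ 0.6008 -0.0477] area 343 est [ 0.6008 -0.048   0.0011 -0.0257] b [-2.3 -1.8] |p-f| 61.9
err to target mm [-1.2 18.3] tref 6.05 force [-1.2  2.1 -2.5] tcp [0.5727 0.0074 0.1448]
ROWS mm [[-0.5, 0.0], [-1.0, -0.5], [-0.5, -3.5], [0.5, -4.0], [0.0, -1.5]]
```

>>> {"api": "jog_arm", "payload": {"commands": [[[-0.0005,0,0],[0,0,0],0.01],[[-0.001,-0.0005,0],[0,0,0],0.01],[[-0.0005,-0.0035,0],[0,0,0],0.01],[[0.0005,-0.004,0],[0,0,0],0.01],[[0,-0.0015,0],[0,0,0],0.01]]}}

```text
time_s: 30.42
tool_pos: [0.5712, -0.0019, 0.1448]
orientation: [-180.0, 0.0, -172.0]
force: [-0.7, 3.5, -3.7]
gripper_width: 0.0255
gripper_force: 59.2
```

```bash
python3 plan.py
```

```text
innov mm [-0.4  0.1]
F 2.53 v [-6. -1.] F 2.94 v [  9. -12.] 
t 30.43 meas [ 0.5981 -0.0576] area 343 est [ 5.982e-01 -5.770e-02 -2.000e-04 -1.190e-02] b [-2.3 -1.7] |p-f| 61.9
err to target mm [-3.9  8.4] tref 6.73 force [-0.7  3.5 -3.7] tcp [ 0.5712 -0.0019  0.1448]
ROWS mm [[-0.5, -0.0], [-1.5, -1.0], [0.0, -1.5], [0.5, -2.0], [0.5, -1.0]]
```

>>> {"api": "jog_arm", "payload": {"commands": [[[-0.0005,0,0],[0,0,0],0.01],[[-0.0015,-0.001,0],[0,0,0],0.01],[[0,-0.0015,0],[0,0,0],0.01],[[0.0005,-0.002,0],[0,0,0],0.01],[[0.0005,-0.001,0],[0,0,0],0.01]]}}

```text
time_s: 31.1
tool_pos: [0.5701, -0.0071, 0.1447]
orientation: [-180.0, -0.0, -172.0]
force: [-0.8, 2.3, -2.5]
gripper_width: 0.0257
gripper_force: 59.2
```

```bash
python3 plan.py
```

```text
innov mm [-1.5 -0.7]
F 2.62 v [-2.  1.] F 2.87 v [ 9. -5.] 
t 31.1 meas [ 0.5971 -0.0628] area 337 est [ 0.5973 -0.0628  0.0028 -0.0083] b [-2.  -1.5] |p-f| 61.9
err to target mm [-4.9  3.2] tref 7.4 force [-0.8  2.3 -2.5] tcp [ 0.5701 -0.0071  0.1447]
ROWS mm [[-0.5, -0.0], [-1.0, -0.5], [-0.5, -1.0], [1.0, -1.0], [0.5, 0.0]]
```

>>> {"api": "jog_arm", "payload": {"commands": [[[-0.0005,0,0],[0,0,0],0.01],[[-0.001,-0.0005,0],[0,0,0],0.01],[[-0.0005,-0.001,0],[0,0,0],0.01],[[0.001,-0.001,0],[0,0,0],0.01],[[0.0005,0,0],[0,0,0],0.01]]}}

```text
time_s: 31.78
tool_pos: [0.5697, -0.0096, 0.1448]
orientation: [-180.0, 0.0, -172.0]
force: [-2.0, 2.0, -2.2]
gripper_width: 0.0256
gripper_force: 59.2
```

```bash
python3 plan.py; python3 - <<'E'
from h import *
d=snap('scene');d['_n']='';g=d['pixels'].min(2).astype(int); m=carrier(d,200); cu=int(m[2][0]+m[2][2]/2)
print(cu,[(r,int(g[r,cu])) for r in range(224,240)],[round(plane(d,cu,r,.029)[0]-.042,4) for r in (230,231,232)])
E
```

```text
innov mm [-0.4 -0.3]
F 2.69 v [2. 2.] F 2.83 v [ 4. -4.] 
t 31.77 meas [ 0.5985 -0.0644] area 342 est [ 5.985e-01 -6.430e-02  3.600e-03 -3.000e-04] b [-1.9 -1.4] |p-f| 61.9
err to target mm [-3.5  1.6] tref 8.07 force [-2.   2.  -2.2] tcp [ 0.5697 -0.0096  0.1448]
ROWS mm [[0.0, 0.0], [0.0, 0.5], [1.0, -0.5], [0.5, -0.0], [0.0, -0.5]]
313 [(224, 143), (225, 137), (226, 134), (227, 136), (228, 135), (229, 138), (230, 135), (231, 117), (232, 146), (233, 154), (234, 94), (235, 44), (236, 31), (237, 34), (238, 36), (239, 33)] [np.float64(0.592), np.float64(0.5963), np.float64(0.6005)]
```

>>> {"api": "jog_arm", "payload": {"commands": [[[0,0,0],[0,0,0],0.01],[[0,0.0005,0],[0,0,0],0.01],[[0.0005,-0.0005,0],[0,0,0],0.01],[[0.0005,0,0],[0,0,0],0.01],[[0,-0.0005,0],[0,0,0],0.01]]}}

```text
time_s: 32.5
tool_pos: [0.5706, -0.01, 0.1447]
orientation: [180.0, -0.0, -172.0]
force: [-0.9, 2.8, -2.0]
gripper_width: 0.0254
gripper_force: 59.3
```

```bash
python3 plan.py
```

```text
innov mm [0.4 0.3]
F 2.7 v [3. 3.] F 2.82 v [-0. -5.] 
t 32.5 meas [ 0.6011 -0.0637] area 338 est [ 6.011e-01 -6.380e-02  4.600e-03 -4.000e-04] b [-2.  -1.5] |p-f| 61.8
err to target mm [-0.9  2.3] tref 8.8 force [-0.9  2.8 -2. ] tcp [ 0.5706 -0.01    0.1447]
ROWS mm [[0.5, 0.5], [1.0, 0.5], [1.5, 0.5], [0.5, 0.0], [0.0, -0.5]]
```

>>> {"api": "jog_arm", "payload": {"commands": [[[0.0005,0.0005,0],[0,0,0],0.01],[[0.001,0.0005,0],[0,0,0],0.01],[[0.0015,0,0],[0,0,0],0.01],[[0.0005,0,0],[0,0,0],0.01],[[0,-0.0005,0],[0,0,0],0.01]]}}

```text
time_s: 33.17
tool_pos: [0.5741, -0.0095, 0.1448]
orientation: [180.0, -0.0, -172.0]
force: [-0.9, 2.1, -1.7]
gripper_width: 0.0253
gripper_force: 59.2
```

```bash
python3 plan.py
```

```text
innov mm [0.5 0.4]
F 2.73 v [-2.  0.] F 2.8 v [-1. -3.] 
t 33.17 meas [ 0.6032 -0.064 ] area 345 est [ 0.6031 -0.0641  0.0009 -0.0042] b [-2.1 -1.5] |p-f| 61.8
err to target mm [1.2 2. ] tref 9.47 force [-0.9  2.1 -1.7] tcp [ 0.5741 -0.0095  0.1448]
ROWS mm [[-0.0, 0.0], [0.0, 0.5], [0.0, 0.0], [0.0, -0.5], [-0.5, 0.0]]
```

>>> {"api": "jog_arm", "payload": {"commands": [[[0,0,0],[0,0,0],0.01],[[0,0.0005,0],[0,0,0],0.01],[[0,0,0],[0,0,0],0.01],[[0,-0.0005,0],[0,0,0],0.01],[[-0.0005,0,0],[0,0,0],0.01]]}}

```text
time_s: 33.85
tool_pos: [0.5736, -0.0096, 0.1448]
orientation: [-180.0, 0.0, -172.0]
force: [-1.3, 1.7, -2.8]
gripper_width: 0.0255
gripper_force: 59.1
```

```bash
python3 plan.py
```

```text
innov mm [0.9 0. ]
F 2.75 v [-1. -0.] F 2.79 v [-1. -2.] 
t 33.85 meas [ 0.6027 -0.0646] area 348 est [ 0.6026 -0.0645 -0.0019  0.001 ] b [-2.2 -1.8] |p-f| 62.3
err to target mm [0.7 1.4] tref 10.15 force [-1.3  1.7 -2.8] tcp [ 0.5736 -0.0096  0.1448]
ROWS mm [[-0.0, 0.0], [0.0, 0.0], [0.0, 0.0], [0.0, -0.0], [0.0, 0.0]]
```

>>> {"api": "jog_arm", "payload": {"commands": [[[0,0,0],[0,0,0],0.01],[[0,0,0],[0,0,0],0.01],[[0,0,0],[0,0,0],0.01],[[0,0,0],[0,0,0],0.01],[[0,0,0],[0,0,0],0.01]]}}

```text
time_s: 34.52
tool_pos: [0.5736, -0.0095, 0.1448]
orientation: [180.0, 0.0, -172.0]
force: [-1.4, 2.5, -3.6]
gripper_width: 0.0251
gripper_force: 59.1
```

```bash
python3 plan.py
```

```text
innov mm [0.4 0.1]
F 2.74 v [-1. -0.] F 2.79 v [-0. -2.] 
t 34.52 meas [ 0.6024 -0.0645] area 348 est [ 6.023e-01 -6.450e-02 -7.000e-04 -2.000e-04] b [-2.2 -1.9] |p-f| 62.1
err to target mm [0.4 1.5] tref 10.82 force [-1.4  2.5 -3.6] tcp [ 0.5736 -0.0095  0.1448]
ROWS mm [[-0.0, 0.0], [0.0, 0.0], [0.0, 0.0], [0.0, -0.0], [0.0, 0.0]]
```

>>> {"api": "jog_arm", "payload": {"commands": [[[0,0,0],[0,0,0],0.01],[[0,0,0],[0,0,0],0.01],[[0,0,0],[0,0,0],0.01],[[0,0,0],[0,0,0],0.01],[[0,0,0],[0,0,0],0.01]]}}

```text
time_s: 35.2
tool_pos: [0.5736, -0.0095, 0.1448]
orientation: [-180.0, -0.0, -172.0]
force: [-1.5, 1.9, -3.7]
gripper_width: 0.0258
gripper_force: 59.1
```

```bash
python3 plan.py B .7
```

```text
innov mm [0.7 0.3]
F 2.74 v [-0.  0.] F 2.07 v [-14.  21.] 
t 35.2 meas [ 0.6025 -0.0645] area 349 est [ 6.024e-01 -6.450e-02 -1.000e-04 -1.000e-04] b [-2.4 -2. ] |p-f| 62.1
err to target mm [  63.5 -107.5] tref -0.05 force [-1.5  1.9 -3.7] tcp [ 0.5736 -0.0095  0.1448]
ROWS mm [[0.0, 0.0], [-0.0, 1.0], [-1.0, 2.0], [-1.5, 2.5], [-1.0, 1.5]]
```

>>> {"api": "jog_arm", "payload": {"commands": [[[0,0,0],[0,0,0],0.01],[[0,0,0],[0,0,0],0.01],[[0,0,0],[0,0,0],0.01],[[0,0,0],[0,0,0],0.01],[[0,0,0],[0,0,0],0.01]]}}

```text
time_s: 35.88
tool_pos: [0.5736, -0.0095, 0.1448]
orientation: [-180.0, -0.0, -172.0]
force: [-1.6, 2.1, -2.5]
gripper_width: 0.0255
gripper_force: 59.1
```

```bash
python3 - <<'E'
import json; s=json.load(open('st.json')); s['rows']=[[0,0]]*5; s['ref']['B']=[.602,-.066]; json.dump(s,open('st.json','w'))
E
python3 plan.py B .75
```

```text
innov mm [0.2 0.1]
F 2.74 v [-0.  0.] F 1.98 v [-16.  24.] 
t 35.88 meas [ 0.6025 -0.0645] area 349 est [ 0.6025 -0.0645 -0.     -0.    ] b [-2.4 -2. ] |p-f| 62.1
err to target mm [  63.5 -107.5] tref -0.05 force [-1.6  2.1 -2.5] tcp [ 0.5736 -0.0095  0.1448]
ROWS mm [[0.0, 0.0], [-0.0, 1.0], [-1.0, 2.0], [-2.0, 3.0], [-1.0, 1.5]]
```

>>> {"api": "jog_arm", "payload": {"commands": [[[0,0,0],[0,0,0],0.01],[[0,0.001,0],[0,0,0],0.01],[[-0.001,0.002,0],[0,0,0],0.01],[[-0.002,0.003,0],[0,0,0],0.01],[[-0.001,0.0015,0],[0,0,0],0.01]]}}

```text
time_s: 36.55
tool_pos: [0.5694, -0.0017, 0.1448]
orientation: [180.0, -0.0, -172.0]
force: [-1.4, 2.1, -2.4]
gripper_width: 0.0254
gripper_force: 59.3
```

```bash
python3 plan.py
```

```text
innov mm [0.4 0.3]
F 2.6 v [ 1. -3.] F 1.2 v [-28.  45.] 
t 36.55 meas [ 0.598  -0.0569] area 342 est [ 0.598  -0.0569 -0.0082  0.0126] b [-2.5 -2. ] |p-f| 62.2
err to target mm [ 59.  -99.9] tref 0.62 force [-1.4  2.1 -2.4] tcp [ 0.5694 -0.0017  0.1448]
ROWS mm [[0.0, -0.0], [-0.5, 1.0], [-2.0, 4.0], [-3.5, 6.0], [-1.5, 3.0]]
```

>>> {"api": "jog_arm", "payload": {"commands": [[[-0.0005,0.001,0],[0,0,0],0.01],[[-0.0015,0.0025,0],[0,0,0],0.01],[[-0.0025,0.004,0],[0,0,0],0.01],[[-0.0025,0.0045,0],[0,0,0],0.01],[[-0.001,0.002,0],[0,0,0],0.01]]}}

```text
time_s: 37.22
tool_pos: [0.5614, 0.0124, 0.1449]
orientation: [180.0, 0.0, -172.0]
force: [-1.1, 1.1, -1.5]
gripper_width: 0.0253
gripper_force: 59.3
```

```bash
python3 - <<'E'
import json; s=json.load(open('st.json')); s['rows']=[[-.0005,.001],[-.0015,.0025],[-.0025,.004],[-.0025,.0045],[-.001,.002]]; s['ref']['t0']+=.2;json.dump(s,open('st.json','w'))
E
python3 plan.py
```

```text
innov mm [ 0.8 -0.1]
F 2.26 v [ 1. -3.] F 0.87 v [-27.  45.] 
t 37.23 meas [ 0.5902 -0.0433] area 335 est [ 0.59   -0.0432 -0.0096  0.0154] b [-2.5 -2.3] |p-f| 62.7
err to target mm [ 51.2 -86.3] tref 1.1 force [-1.1  1.1 -1.5] tcp [0.5614 0.0124 0.1449]
ROWS mm [[0.0, -0.0], [-0.0, 0.5], [-2.5, 4.5], [-3.0, 6.0], [-2.0, 3.0]]
```

>>> {"api": "jog_arm", "payload": {"commands": [[[-0.001,0.0017,0],[0,0,0],0.01],[[-0.002,0.0034,0],[0,0,0],0.01],[[-0.0025,0.0043,0],[0,0,0],0.01],[[-0.0025,0.0043,0],[0,0,0],0.01],[[-0.0025,0.0043,0],[0,0,0],0.01]]}}

```text
time_s: 37.9
tool_pos: [0.5509, 0.0303, 0.1448]
orientation: [-180.0, 0.0, -172.0]
force: [-0.3, 1.1, -2.7]
gripper_width: 0.0256
gripper_force: 59.3
```

>>> {"api": "jog_arm", "payload": {"commands": [[[-0.0022,0.0039,0],[0,0,0],0.01],[[-0.0022,0.0039,0],[0,0,0],0.01],[[-0.002,0.0034,0],[0,0,0],0.01],[[-0.0015,0.0026,0],[0,0,0],0.01],[[-0.001,0.0017,0],[0,0,0],0.01]]}}

```text
time_s: 38.52
tool_pos: [0.5421, 0.0457, 0.1448]
orientation: [180.0, -0.0, -172.0]
force: [-1.0, 1.2, -1.2]
gripper_width: 0.0252
gripper_force: 59.3
```

```bash
python3 - <<'E'
from h import *
d=snap('scene');d['_n']='';m=carrier(d,200);p=m[0]-[.005,.0003];f=d['state']['tool_pos'][:2]
print('p',p,'rel home',(p-[.532,.044])*1e3,'f',f,'p-f',(p-f)*1e3,np.linalg.norm(p-f)*1e3,d['state']['force'],m[1])
E
```

```text
p [ 0.57036573 -0.0106158 ] rel home [ 38.36572857 -54.61580109] f [0.54208607 0.04565035] p-f [ 28.27965488 -56.26615062] 62.97315765630411 [-1.02339015  1.15234881 -1.19700334] 324
```

>>> {"api": "jog_arm", "payload": {"commands": [[[-0.0012,0.0022,0],[0,0,0],0.01],[[-0.0018,0.003,0],[0,0,0],0.01],[[-0.002,0.0034,0],[0,0,0],0.01],[[-0.002,0.0034,0],[0,0,0],0.01],[[-0.0018,0.003,0],[0,0,0],0.01]]}}

```text
time_s: 39.2
tool_pos: [0.5332, 0.0607, 0.1448]
orientation: [-180.0, -0.0, -172.0]
force: [0.5, 0.2, -2.8]
gripper_width: 0.0254
gripper_force: 59.2
```

>>> {"api": "jog_arm", "payload": {"commands": [[[-0.0015,0.0026,0],[0,0,0],0.01],[[-0.0015,0.0026,0],[0,0,0],0.01],[[-0.0015,0.0026,0],[0,0,0],0.01],[[-0.0012,0.0022,0],[0,0,0],0.01],[[-0.0012,0.0022,0],[0,0,0],0.01]]}}

```text
time_s: 39.83
tool_pos: [0.5264, 0.0728, 0.1448]
orientation: [-180.0, 0.0, -172.0]
force: [-0.3, 0.5, -3.6]
gripper_width: 0.0254
gripper_force: 59.2
```

>>> {"api": "jog_arm", "payload": {"commands": [[[-0.0012,0.002,0],[0,0,0],0.01],[[-0.001,0.0017,0],[0,0,0],0.01],[[-0.001,0.0017,0],[0,0,0],0.01],[[-0.001,0.0017,0],[0,0,0],0.01],[[-0.001,0.0015,0],[0,0,0],0.01]]}}

```text
time_s: 40.45
tool_pos: [0.5212, 0.0814, 0.1448]
orientation: [-180.0, -0.0, -172.0]
force: [-0.2, 0.9, -2.3]
gripper_width: 0.0255
gripper_force: 59.2
```

>>> {"api": "jog_arm", "payload": {"commands": [[[-0.0008,0.0013,0],[0,0,0],0.01],[[-0.0008,0.0013,0],[0,0,0],0.01],[[-0.0007,0.0012,0],[0,0,0],0.01],[[-0.0006,0.001,0],[0,0,0],0.01],[[-0.0006,0.001,0],[0,0,0],0.01]]}}

```text
time_s: 41.08
tool_pos: [0.5178, 0.0871, 0.1448]
orientation: [-180.0, 0.0, -172.0]
force: [0.2, 0.2, -1.9]
gripper_width: 0.0257
gripper_force: 59.2
```

>>> {"api": "jog_arm", "payload": {"commands": [[[-0.0005,0.0009,0],[0,0,0],0.01],[[-0.0005,0.0009,0],[0,0,0],0.01],[[-0.0005,0.0008,0],[0,0,0],0.01],[[-0.0005,0.0007,0],[0,0,0],0.01],[[-0.0004,0.0007,0],[0,0,0],0.01]]}}

```text
time_s: 41.7
tool_pos: [0.5154, 0.0911, 0.1448]
orientation: [180.0, -0.0, -172.0]
force: [-0.2, 0.7, -2.6]
gripper_width: 0.0253
gripper_force: 59.2
```

```bash
python3 - <<'E'
from h import *
d=snap('scene');d['_n']='';m=carrier(d,200);p=m[0]-[.005,.0003];f=d['state']['tool_pos'][:2]
print('p',p,'rel home',(p-[.532,.044])*1e3,'f',f,'p-f',(p-f)*1e3,np.linalg.norm(p-f)*1e3,d['state']['force'],m[1],d['state']['tool_pos'])
E
```

```text
p [0.5405352  0.03363492] rel home [  8.53520116 -10.36507728] f [0.51535749 0.09113416] p-f [ 25.17771296 -57.49924115] 62.77005626219435 [-0.19608881  0.71168776 -2.6021478 ] 331 [0.51535749 0.09113416 0.14477786]
```

>>> {"api": "jog_arm", "payload": {"commands": [[[-0.0003,0.0005,0],[0,0,0],0.01],[[-0.0003,0.0005,0],[0,0,0],0.01],[[-0.0003,0.0005,0],[0,0,0],0.01],[[-0.0003,0.0005,0],[0,0,0],0.01],[[-0.0003,0.0005,0],[0,0,0],0.01]]}}

```text
time_s: 42.38
tool_pos: [0.5139, 0.0936, 0.1448]
orientation: [-180.0, 0.0, -172.0]
force: [0.2, 0.1, -2.1]
gripper_width: 0.0251
gripper_force: 59.2
```

>>> {"api": "jog_arm", "payload": {"commands": [[[-0.0003,0.0005,0],[0,0,0],0.01],[[-0.0003,0.0005,0],[0,0,0],0.01],[[-0.0003,0.0005,0],[0,0,0],0.01],[[-0.0003,0.0005,0],[0,0,0],0.01],[[-0.0003,0.0005,0],[0,0,0],0.01]]}}

```text
time_s: 43.0
tool_pos: [0.5124, 0.0961, 0.1448]
orientation: [-180.0, -0.0, -172.0]
force: [-0.3, 0.6, -2.9]
gripper_width: 0.0253
gripper_force: 59.2
```

>>> {"api": "jog_arm", "payload": {"commands": [[[-0.0003,0.0004,0],[0,0,0],0.01],[[-0.0003,0.0004,0],[0,0,0],0.01],[[-0.0003,0.0004,0],[0,0,0],0.01],[[-0.0002,0.0004,0],[0,0,0],0.01],[[-0.0002,0.0003,0],[0,0,0],0.01]]}}

```text
time_s: 43.62
tool_pos: [0.511, 0.098, 0.1448]
orientation: [-180.0, -0.0, -172.0]
force: [-0.3, -0.3, -2.4]
gripper_width: 0.0254
gripper_force: 59.2
```

>>> {"api": "jog_arm", "payload": {"commands": [[[-0.0002,0.0003,0],[0,0,0],0.01],[[-0.0002,0.0003,0],[0,0,0],0.01],[[-0.0002,0.0003,0],[0,0,0],0.01],[[-0.0002,0.0003,0],[0,0,0],0.01],[[-0.0002,0.0003,0],[0,0,0],0.01]]}}

```text
time_s: 44.25
tool_pos: [0.5101, 0.0995, 0.1448]
orientation: [180.0, 0.0, -172.0]
force: [0.5, 0.1, -2.6]
gripper_width: 0.0258
gripper_force: 59.2
```

>>> {"api": "jog_arm", "payload": {"commands": [[[-0.0003,0.0004,0],[0,0,0],0.01],[[-0.0003,0.0005,0],[0,0,0],0.01],[[-0.0003,0.0005,0],[0,0,0],0.01],[[-0.0003,0.0005,0],[0,0,0],0.01],[[-0.0005,0.0008,0],[0,0,0],0.01]]}}

```text
time_s: 44.88
tool_pos: [0.5084, 0.1022, 0.1448]
orientation: [180.0, 0.0, -172.0]
force: [-0.7, 0.7, -2.1]
gripper_width: 0.0255
gripper_force: 59.2
```

>>> {"api": "jog_arm", "payload": {"commands": [[[-0.001,0.0017,0],[0,0,0],0.01],[[-0.002,0.0034,0],[0,0,0],0.01],[[-0.003,0.005,0],[0,0,0],0.01],[[-0.003,0.005,0],[0,0,0],0.01],[[-0.001,0.002,0],[0,0,0],0.01]]}}

```text
time_s: 45.5
tool_pos: [0.4981, 0.1197, 0.1448]
orientation: [180.0, -0.0, -172.0]
force: [0.4, 0.7, -2.5]
gripper_width: 0.0254
gripper_force: 59.2
```

>>> {"api": "jog_arm", "payload": {"commands": [[[0,0.004,0.01],[0,0,0],0.01],[[0,0.004,0.02],[0,0,0],0.01],[[0,0.004,0.02],[0,0,0],0.01],[[0,0.004,0.02],[0,0,0],0.01],[[0,0.004,0],[0,0,0],0.01]]}}

```text
time_s: 46.12
tool_pos: [0.4996, 0.1399, 0.2167]
orientation: [180.0, 0.2, -172.0]
force: [-0.7, -0.4, -2.2]
gripper_width: 0.0258
gripper_force: 59.2
```

```bash
python3 - <<'E'
from h import *
d=snap('scene');d['_n']='';m=carrier(d,200);p=m[0]-[.005,.0003]
print('p',p,m[1],d['state']['tool_pos'],d['state']['time_s'],d['state']['gripper_width'])
E
```

```text
p [0.53229319 0.04363701] 336 [0.49955686 0.13986488 0.2166902 ] 46.125 0.02581158742185817
```

>>> {"api": "jog_arm", "payload": {"commands": [[[-0.0022,0.02,0],[0,0,0],0.01],[[-0.0022,0.03,0],[0,0,0],0.01],[[-0.0022,0.036,0],[0,0,0],0.01],[[-0.0022,0.036,0],[0,0,0],0.01],[[-0.0022,0.036,0],[0,0,0],0.01]]}}

```text
time_s: 46.8
tool_pos: [0.4867, 0.2982, 0.2136]
orientation: [-180.0, -0.1, -172.0]
force: [0.6, -0.7, -1.5]
gripper_width: 0.0254
gripper_force: 59.2
```

>>> {"api": "jog_arm", "payload": {"commands": [[[-0.0022,0.036,0],[0,0,0],0.01],[[-0.0022,0.028,0],[0,0,0],0.01],[[-0.0022,0.016,0],[0,0,0],0.01],[[0,0,0],[0,0,0],0.01],[[0,0,0],[0,0,0],0.01]]}}

```text
time_s: 47.42
tool_pos: [0.4806, 0.3763, 0.2144]
orientation: [-179.9, -0.0, -172.0]
force: [-0.4, -0.8, -2.6]
gripper_width: 0.0256
gripper_force: 59.3
```

>>> {"api": "jog_arm", "payload": {"commands": [[[0,0,-0.02],[0,0,0],0.01],[[0,0,-0.025],[0,0,0],0.01],[[0,0,-0.025],[0,0,0],0.01],[[0,0,-0.015],[0,0,0],0.01],[[0,0,-0.005],[0,0,0],0.01]]}}

```text
time_s: 48.05
tool_pos: [0.4807, 0.3765, 0.1241]
orientation: [-180.0, -0.1, -172.1]
force: [0.2, -0.3, -2.3]
gripper_width: 0.0253
gripper_force: 59.2
```

>>> {"api": "jog_arm", "payload": {"commands": [[[0,0,0],[0,0,0],0.01],[[0,0,0],[0,0,0],0.01],[[0,0,0],[0,0,0],0.01],[[0,0,0],[0,0,0],0.01],[[0,0,0],[0,0,0],0.01]]}}

```text
time_s: 48.68
tool_pos: [0.4808, 0.3773, 0.125]
orientation: [180.0, 0.0, -172.0]
force: [-0.4, -0.3, -1.5]
gripper_width: 0.0257
gripper_force: 59.2
```

>>> {"api": "jog_arm", "payload": {"commands": [[[0,0,-0.004],[0,0,0],0.01],[[0,0,-0.003],[0,0,0],0.01],[[0,0,-0.0015],[0,0,0],0.01],[[0,0,0],[0,0,0],0.01],[[0,0,0],[0,0,0],0.01]]}}

```text
time_s: 49.3
tool_pos: [0.4808, 0.3773, 0.1163]
orientation: [-180.0, 0.0, -172.0]
force: [0.7, -0.5, -3.2]
gripper_width: 0.0254
gripper_force: 59.3
```

>>> {"api": "jog_arm", "payload": {"commands": [[[0,0,-0.0005],[0,0,0],0.01],[[0,0,0],[0,0,0],0.01],[[0,0,0],[0,0,0],0.01],[[0,0,0],[0,0,0],0.01],[[0,0,0],[0,0,0],0.01]]}}

```text
time_s: 49.92
tool_pos: [0.4808, 0.3773, 0.1158]
orientation: [180.0, 0.0, -172.0]
force: [0.4, -1.0, -1.7]
gripper_width: 0.0253
gripper_force: 59.3
```

>>> {"api": "jog_arm", "payload": {"commands": [[[0,0,-0.0005],[0,0,0],0.01],[[0,0,-0.0003],[0,0,0],0.01],[[0,0,0],[0,0,0],0.01],[[0,0,0],[0,0,0],0.03],[[0,0,0],[0,0,0],0.035]]}}

```text
time_s: 50.55
tool_pos: [0.4809, 0.3774, 0.115]
orientation: [180.0, 0.0, -172.0]
force: [-0.7, -0.7, 0.9]
gripper_width: 0.0354
gripper_force: 0.0
```

>>> {"api": "jog_arm", "payload": {"commands": [[[0,0,0],[0,0,0],0.05],[[0,0,0],[0,0,0],0.07],[[0,0,0],[0,0,0],0.085],[[0,0,0],[0,0,0],0.085],[[0,0,0],[0,0,0],0.085]]}}

```text
time_s: 51.18
tool_pos: [0.4808, 0.3773, 0.115]
orientation: [180.0, 0.0, -172.0]
force: [0.2, -0.1, -0.4]
gripper_width: 0.085
gripper_force: 0.0
```

>>> {"api": "jog_arm", "payload": {"commands": [[[0,0,0.01],[0,0,0],0.085],[[0,0,0.02],[0,0,0],0.085],[[0,0,0.03],[0,0,0],0.085],[[0,0,0.03],[0,0,0],0.085],[[0,0,0.02],[0,0,0],0.085]]}}

```text
time_s: 51.8
tool_pos: [0.4812, 0.3776, 0.2274]
orientation: [179.9, 0.1, -172.0]
force: [0.4, 0.5, 0.8]
gripper_width: 0.0852
gripper_force: 0.0
```

```bash
python3 - <<'E'
from h import *
d=snap('wrist');s=d['state'];P=wpose(d);print(s['tool_pos'],s['gripper_width'],s['force'])
c=d['pixels'].astype(int);m=(((c[...,0]-c[...,2])>5)&(c.min(2)>115)).astype(np.uint8)
m[:130]=0;m[260:]=0;m[:,:280]=0;m[:,380:]=0
k,l,st,cc=cv2.connectedComponentsWithStats(m);i=1+np.argmax(st[1:,4]);q=np.argwhere(l==i)[:,::-1]
print('foot',st[i],cv2.minEnclosingCircle(np.array([plane(d,*p,.028,P)[:2] for p in q],np.float32)))
m=(c.min(2)>190).astype(np.uint8);m[:130]=0;m[280:]=0;m[:,:270]=0;m[:,390:]=0
k,l,st,cc=cv2.connectedComponentsWithStats(m);i=1+np.argmax(st[1:,4]);q=np.argwhere(l==i)[:,::-1]
print('handle',st[i],cv2.minAreaRect(np.array([plane(d,*p,.136,P)[:2] for p in q],np.float32)))
e=snap('scene');e['_n']='';print(carrier(e,200)[0])
E
```

```text
[0.48120479 0.37762761 0.22738458] 0.08518796426597318 [0.36900573 0.5266224  0.78472907]
foot [ 280  130  100  130 3075] ((0.5135098695755005, 0.38664206862449646), 0.10241307318210602)
handle [313 195  30  28 801] ((0.48250359296798706, 0.37875744700431824), (0.023676568642258644, 0.023361818864941597), 8.929676055908203)
[0.53727962 0.04413081]
```

Handle at the expected upright place and height, carrier home; handing in.

```bash
python3 -c "
from workcell import manip
print(manip.hand_in())"
```

```text
the job is handed in; nothing more can be done
None
```

I finished the job and handed it in at about 52 s. The carrier was held at the single-circle mark for about 3 s and at the double-circle mark for about 4 s, went back home, and the pusher stands upright on its mat, released. The first try at the single mark drifted about 12 mm off before I brought it back and held it. By the camera the carrier was within about 4 mm of each mark during the holds. Contact and its 1 to 6 N range were judged from a noisy wrist-force reading and camera distances, so a very brief loss of touch cannot be ruled out. I got no verdict back from the hand-in.

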